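# Bring the tumbler's filling hole up and seat the funnel

## Robot

A 6-joint arm with a two-finger parallel gripper is mounted at the origin on the work surface. World frame = base frame: x ahead of the robot, y to its left, z up, the work surface at z = 0. Lengths are in m, angles in degrees, forces in N, time in s.
With the tool pointing down it reaches from about 0.25 to 0.725 m from the base axis. Payload 9.7 kg.
Tool frame: the origin (TCP) lies at the very end of the fingers, on their centre line; the grasp point (between the pads) lies 19 mm behind it (bot.pinch_z is the distance from the TCP to the grasp point, in m); x points along the fingers, z is the direction in which the jaws open and shut, and the axes are right-handed (so a half turn about x gives the same grasp; the last joint's range is limited). The gripper opens to 85 mm and grips with 20 to 120 N. Pads are 22 mm wide; open, the fingers measure 114 mm over their backs; the gripper's body (76 mm by 85 mm) begins 54 mm behind the grasp point. The pads swing forward as they close: fully open they stand 13 mm farther back than shut.
Start: joints at [63.197, 4.979, 10.078, 95.1, 0, 90], TCP at [0.248, 0.491, 0.231] pointing down, gripper open.
Joint ranges: [-179.16, 179.16], [-48.56, 103.87], [-65.8, 70.77], [-126.05, 130.52], [-82.76, 87.17], [-180, 180]. Speed limits (degrees/s): [127.2, 127.2, 147.25, 180, 180, 180].

## Interface

Orientations are given as [roll, pitch, yaw] about the fixed x, y, z axes, in that order (R = Rz(yaw) Ry(pitch) Rx(roll)).
In Python, from workcell import bot gives the robot as it stands.
- The arm moves only by the tool play_rows, never from a script. Its argument "rows" is a list of rows, each a list of 3 entries, a list of its own where there are three numbers: the shift along the tool's x, y, z in cm, then the turn about the tool's x in degrees, then the finger opening in cm, from 0 to 8.54. A call has 1 to 12 rows; each row is the pose to reach, as a shift and turn from the pose commanded when the call began, along the tool's axes at that moment; what a row does not reach only later rows make up. A row lasts 1/12 s, in which the tool goes at most 41.7 mm and 7.16 degrees, less where a joint would pass 70% of its speed; a pose out of reach is approached as far as the arm can. A call with a gripper value outside its range is refused whole. The fingers move at their own pace and stop on an object; "squeeze" is the grip in N (left out, the last holds). Time passes only in rows, so rows that repeat a pose let the fingers close. It gives the time, the measured TCP pose, the force and the opening at its end, in the units of the state.
- bot.get_obs(): the state, without advancing time (a new reading comes with each control period).
- bot.camera(name): name is "side" or "top"; returns (picture, depth): 480x640x3 uint8, blue, green, red; 480x640 float32, m along the optical axis (not along the pixel's ray), 0 where there is no reading.
- bot.camera_model(name): a dict with "fx", "fy", "cx", "cy" (pixels), "k1" (the pictures are not rectified: a ray, as slopes to the right and down, at radius r is drawn at 1 + k1 r^2 times it, then the intrinsics apply), "origin" and "attitude" of the camera in the world. Camera axes: x right, y down, z forward; pixel columns grow to the right and rows downward; lengths in m; the calibration is good to about 2 mm. A picture is of the moment at which its call begins. camera_model takes no time and is no camera call.
- bot.job_done(): hands the job in, once; it reports no verdict.
The state is a dict: "time": time; "q": joint angles; "qd": joint speeds; "joint_efforts": joint torques, N m; "ee_pos": TCP position; "tcp_rot": TCP orientation; "wrist_force": force on the tool from outside, world axes, zero at the start; "torque": the same for the moment, N m; "opening": finger opening in m.
Only numpy, scipy, OpenCV 4.12 (cv2) and the standard library are available. Lean on these libraries where they do the work, as an engineer would, in place of code of your own. Each camera call takes 0.05 s, during which the arm holds its last target.

## Task

The seed tumbler's filling hole has stopped out of sight underneath. Roll the free-turning drum with light fingertip pressure on one of its rubber bands (never pressing the drum harder than about 12 N) until the round hole faces straight up, and take your fingers off. Then lift the blue funnel out of its jar and set it gently, upright and fully down, spout first in the hole, and let go, without knocking over or shifting the jars.

Things in the scene. Friction and masses are not known exactly. Their poses are not given: they have to be found in the camera images.
- stand: Fixed dark steel stand of the tumbler, base 170 x 150 x 12 mm; origin at the centre of its underside, z up, y along the axle. Two uprights (12 mm thick, 50 mm wide, 64 mm either side along y) reach 159 mm up and carry the axle 140 mm up. The axle rides on springs: it gives straight down 1 mm for each 6 N of press; over 12 N of contact force on the drum harms it.
- drum: Drum, 196 mm across, 100 mm long, turning without limit about its level axle (drag 0.08 N m). Origin mid-axle; y along the axle; z points out through the hole. Its outer 26 mm at each end (24 to 50 mm from the middle) are rubber bands; the sheet metal between is 6 mm lower. It runs out of true: the bands' surface is anywhere from 94 to 102 mm from the axle, changing smoothly round the turn.
- hole (a point): Centre of the mouth of the drum's only hole, round, 30 mm across, in a flat plate 6 mm thick between the bands, 88.5 mm from the axle on the drum's z axis and 6 mm below the bands. The drum is hollow behind it. The hole is at the top when the drum's z axis points straight up.
- funnel: Blue stepped funnel, 85 mm high, about 60 g, hanging upright in a jar's mouth. Origin at the centre of the spout's lower end, z up. Tapered spout 16 mm across at the end, 28 mm across 40 mm up; there a flat shoulder 41 mm across, which rests on the drum's plate when seated; above 52 mm a straight wall 58 mm across (52 to 85 mm up), which rests on the jar's rim and is to be gripped from outside.
- jar_funnel: Clear empty jam jar that holds the funnel, loose, 68 mm across, 95 mm high, mouth 46 mm inside; origin at the centre of its underside.
- jar_b: Clear empty jam jar of the same shape, a bystander; origin at the centre of its underside.
- jar_c: Clear empty jam jar of the same shape, a bystander; origin at the centre of its underside.
- amber_jar: Amber glass jar with a steel lid, 72 mm across, 120 mm high, a bystander; origin at the centre of its underside.
There are look-alikes about, which are no part of the job. Of the things like the funnel, leave any that is yellow; of the rest the smaller one is meant.

How it is judged (in metres and radians):
On the way, in this order (a step that is already met when the one before it is completed fails the run):
1. the hole faces straight up (within 0.12 rad), the drum is still and the fingers are off it (angle between drum's own z axis and vertical below 0.12 rad and angular speed of drum below 0.05 rad/s and contact force between the fingers and drum below 0.1 N), for 0.2 s.
2. the funnel is seated upright in the hole and let go (z of funnel in the frame of drum below 0.052 m and horizontal distance between funnel and drum below 0.015 m and angle between funnel's own z axis and vertical below 0.15 rad and contact force between the fingers and funnel below 0.1 N), for 0.2 s.
At the end, for the whole second after the job is handed in: The drum is still with its hole within 0.12 rad of straight up; the funnel stands still in the hole, spout down, upright within 0.15 rad, its spout end 40 to 52 mm from the axle along the drum's z axis and within 15 mm of the axle's middle as seen from above (angle between drum's own z axis and vertical below 0.12 rad and z of funnel in the frame of drum between 0.04 and 0.052 m and horizontal distance between funnel and drum below 0.015 m and angle between funnel's own z axis and vertical below 0.15 rad and linear speed of funnel below 0.02 m/s and angular speed of drum below 0.05 rad/s); the robot touches nothing.
It fails at once if the drum is pressed with more than 12 N (contact force between anything else and drum above 12 N).
It fails at once if a jar is knocked over or shifted by more than 30 mm (distance of any of jar_funnel, jar_b, jar_c, amber_jar from where it was at the start of the episode above 0.03 m or angle between any of jar_funnel, jar_b, jar_c, amber_jar's own z axis and vertical above 0.5 rad).
It also fails if it takes over 72 s, if anything falls off the work surface, if the arm or the gripper's body presses on something with over 40 N, if the wrist force passes 120 N, or if a joint passes its speed limit or range.

## Working session

There is one attempt and no reset: what is moved stays moved. The work goes in short steps, Python scripts to look and compute and a tool call to move; the robot and the scene stay as the last step left them, time stands still between calls to the robot, and variables do not carry over. Pictures are saved under pics/ and viewed, and the job is handed in when it is done.

Besides the shell and the picture viewer there is one more tool, called after "Call:" as a command line: name --argument value ..., lists and objects as JSON in quotes. play_rows: Moves the arm, as the interface text tells. Its arguments: {"type":"object","properties":{"rows":{"type":"array"},"squeeze":{"type":"number"}},"required":["rows"]}

```bash
mkdir -p pics; ls; python3 - <<'E'
from workcell import bot
import cv2,numpy as np
print(bot.get_obs())
for n in("side","top"):
    p,d=bot.camera(n); cv2.imwrite(f"pics/{n}0.png",p); np.save(f"pics/{n}0.npy",d)
    print(n,bot.camera_model(n))
E
```

```text
pics
{'time': 0.0, 'q': array([6.31972410e+01, 5.01039397e+00, 1.00329208e+01, 9.51001950e+01,
       4.49204817e-04, 9.00008030e+01]), 'qd': array([ 0.02168698, -0.09468874, -0.00443944, -0.08737059, -0.0468013 ,
       -0.01785598]), 'joint_efforts': array([-1.12496982e-03, -5.20382595e+01,  4.64809692e+01,  1.61105470e-02,
       -7.74341129e-05,  8.77762972e-06]), 'ee_pos': array([0.2478941 , 0.49069315, 0.23057612]), 'tcp_rot': array([ 179.66942883,   89.9223305 , -117.13413346]), 'wrist_force': array([ 0.01543754, -0.47539609, -0.94070498]), 'torque': array([ 0.00444602,  0.04609989, -0.00360703]), 'opening': 0.08529068257762716}
side {'fx': 503.19666181199324, 'fy': 503.19666181199324, 'cx': 319.3133895761316, 'cy': 238.50174194312422, 'k1': -0.11791924730216598, 'origin': array([-6.37156495e-04, -6.22670530e-01,  7.96277350e-01]), 'attitude': array([-1.26779289e+02, -1.14659374e-01, -4.68986412e+01])}
top {'fx': 554.5193942125348, 'fy': 554.5193942125348, 'cx': 318.1155550441755, 'cy': 233.44075796676975, 'k1': -0.14380076844084688, 'origin': array([ 0.47913351, -0.04775433,  1.30789706]), 'attitude': array([-174.09106543,   -0.31882427,  -90.37978075])}
```

View pics/side0.png

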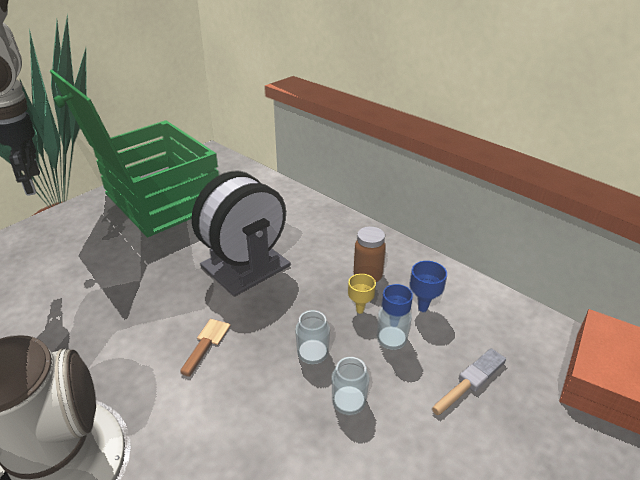

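View pics/top0.png

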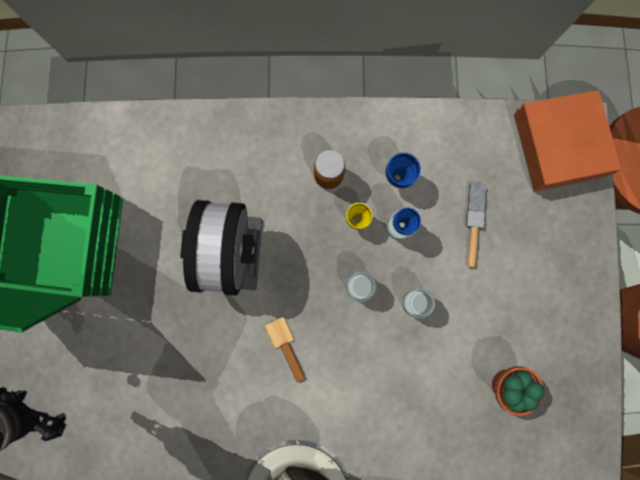

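The top view shows the drum at about (215,247) with its axle nearly along the image's horizontal. Funnel look-alikes:
- Small blue funnel in a jar: top (405,222), side (397,300).
- Large blue funnel: top (403,170), side (428,285).
- Yellow funnel: top (359,215), side (362,290).

I choose the small blue one in the jar, and will check it in a crop.

```bash
cat > h.py <<'E'
import numpy as np,cv2
from scipy.spatial.transform import Rotation as Ro
from workcell import bot
def cm(n):
    m=bot.camera_model(n); K=np.array([[m['fx'],0,m['cx']],[0,m['fy'],m['cy']],[0,0,1.]])
    R=Ro.from_euler('xyz',m['attitude'],degrees=True).as_matrix()
    return K,np.array([m['k1'],0,0,0,0.]),R,np.array(m['origin'])
def rays(n,uv):
    K,D,R,o=cm(n); uv=np.asarray(uv,float).reshape(-1,1,2)
    x=cv2.undistortPointsIter(uv,K,D,None,None,(3,50,1e-10)).reshape(-1,2)
    return o,np.c_[x,np.ones(len(x))]@R.T
def plane(n,uv,z):
    o,d=rays(n,uv); return o+d*((z-o[2])/d[:,2])[:,None]
def cloud(n,D,mask):
    v,u=np.nonzero(mask&(D>0)); o,d=rays(n,np.c_[u,v]); return np.c_[u,v],o+d*D[v,u][:,None]
def proj(n,P):
    K,D,R,o=cm(n); c=(np.atleast_2d(P)-o)@R
    return cv2.projectPoints(c,np.zeros(3),np.zeros(3),K,D)[0].reshape(-1,2)
def tri(n1,p1,n2,p2):
    o1,d1=rays(n1,[p1]);o2,d2=rays(n2,[p2]);d1=d1[0];d2=d2[0]
    A=np.c_[d1,-d2];s=np.linalg.lstsq(A,o2-o1,rcond=None)[0]
    a=o1+d1*s[0];b=o2+d2*s[1];return (a+b)/2,np.linalg.norm(a-b)
E
python3 - <<'E'
from h import *
s=cv2.imread('pics/side0.png');t=cv2.imread('pics/top0.png')
ds=np.load('pics/side0.npy');dt=np.load('pics/top0.npy')
for n,im,D in(('side',s,ds),('top',t,dt)):
    hs=cv2.cvtColor(im,cv2.COLOR_BGR2HSV)
    m=cv2.inRange(hs,(105,120,50),(130,255,255))
    k,l,st,c=cv2.connectedComponentsWithStats(m)
    for i in range(1,k):
        if st[i,4]>100:
            uv,P=cloud(n,D,l==i); print(n,st[i],c[i].round(1),'z95',np.percentile(P[:,2],[5,50,97]).round(3), P[P[:,2]>np.percentile(P[:,2],80)].min(0).round(3),P[P[:,2]>np.percentile(P[:,2],80)].max(0).round(3))
# drum
u,v=np.meshgrid(range(640),range(480))
mk=(u>175)&(u<270)&(v>190)&(v<305)
uv,P=cloud('top',dt,mk)
k=P[:,2]>.19; P2=P[k]; print('drum >.19',P2.min(0).round(3),P2.max(0).round(3))
import sys
a=cv2.resize(s[180:340,180:300],None,fx=4,fy=4,interpolation=cv2.INTER_CUBIC)
b=cv2.resize(s[220:380,280:460],None,fx=3,fy=3,interpolation=cv2.INTER_CUBIC)
cv2.imwrite('pics/cropA.png',a[:600]);cv2.imwrite('pics/cropB.png',b)
c=cv2.resize(t[180:320,165:285],None,fx=4,fy=4,interpolation=cv2.INTER_CUBIC);cv2.imwrite('pics/cropC.png',c)
E
```

```text
side [ 411  261   36   51 1108] [427.4 281.7] z95 [0.026 0.086 0.11 ] [ 0.705 -0.282  0.103] [ 0.783 -0.207  0.113]
side [383 284  29  32 724] [397.1 299.7] z95 [0.092 0.111 0.128] [ 0.597 -0.275  0.124] [ 0.655 -0.218  0.13 ]
top [386 153  34  35 890] [402.9 169.6] z95 [0.029 0.067 0.111] [ 0.71  -0.282  0.096] [ 0.783 -0.208  0.116]
top [394 208  27  27 535] [407.2 220.6] z95 [0.07  0.094 0.129] [ 0.6   -0.276  0.117] [ 0.656 -0.218  0.134]
drum >.19 [0.481 0.102 0.19 ] [0.661 0.214 0.246]
```

View pics/cropB.png

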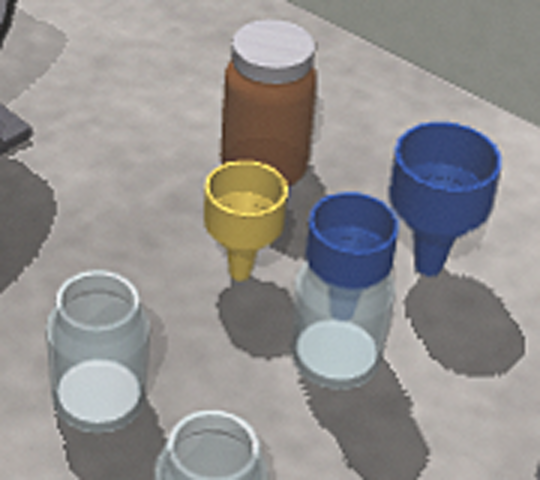

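View pics/cropA.png

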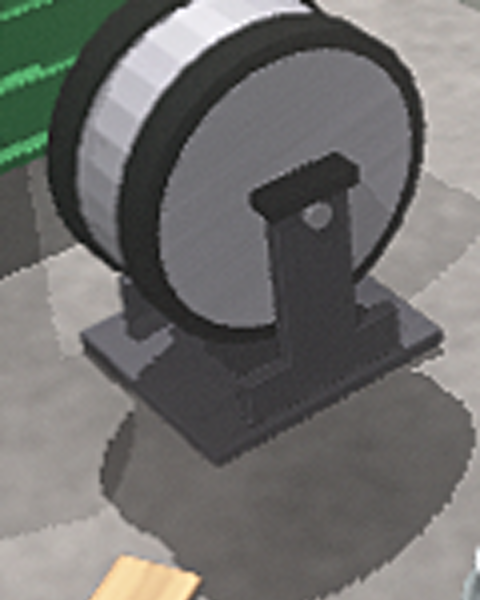

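View pics/cropC.png

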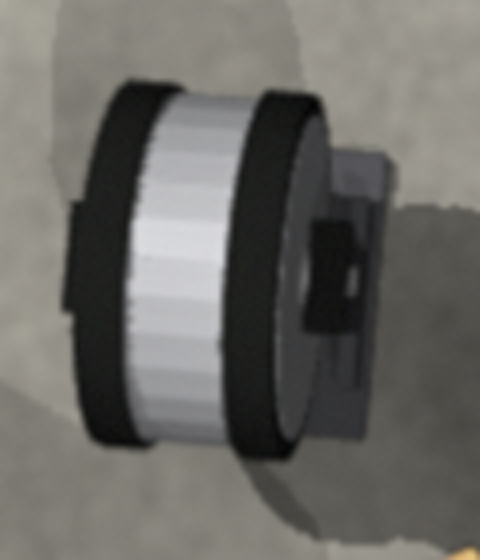

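The crop confirms it: the small blue funnel hangs in the jar. The big blue one is standing free and the yellow one is smaller and to be left alone. The drum strip shows no hole in either view. Next I fit the drum and stand.

```bash
python3 - <<'E'
from h import *
from scipy.optimize import least_squares
s=cv2.imread('pics/side0.png');t=cv2.imread('pics/top0.png')
ds=np.load('pics/side0.npy');dt=np.load('pics/top0.npy')
u,v=np.meshgrid(range(640),range(480))
hv=cv2.cvtColor(t,cv2.COLOR_BGR2HSV)
box=(u>170)&(u<275)&(v>190)&(v<305)
g=t.max(2)
met=box&(t.min(2)>120); 
uv,P=cloud('top',dt,met); P=P[P[:,2]>.15]; print(len(P),P.min(0).round(3),P.max(0).round(3))
def f(p,P=P):
    x,z,r,yaw=p; q=P[:,:2]-[x,.157]; c=np.cos(yaw);sn=np.sin(yaw)
    return np.hypot(q[:,0]*c+q[:,1]*sn,P[:,2]-z)-r
r=least_squares(f,[.57,.14,.09,0],loss='soft_l1',f_scale=.001);print('metal x,z,r,yaw',r.x, np.std(r.fun))
# side cloud: metal
b2=(u>185)&(u<295)&(v>165)&(v<265)
uv2,Q=cloud('side',ds,b2&(s.min(2)>150)&(ds<1.3))
Q=Q[(Q[:,2]>.06)];print(len(Q),Q.min(0).round(3),Q.max(0).round(3))
r2=least_squares(f,[.57,.14,.09,0],loss='soft_l1',f_scale=.001,args=(Q,));print('side',r2.x,np.std(r2.fun))
A=np.r_[P,Q];r3=least_squares(f,[.57,.14,.09,0],loss='soft_l1',f_scale=.001,args=(A,));print('both',r3.x,np.std(r3.fun))
# bands
uv,B=cloud('top',dt,box&(g<70));B=B[B[:,2]>.18];
x,z,rr,yaw=r3.x
ey=np.array([-np.sin(yaw),np.cos(yaw)]);ex=np.array([np.cos(yaw),np.sin(yaw)])
yy=(B[:,:2]-[x,.157])@ey;xx=(B[:,:2]-[x,.157])@ex
print('band along axle',np.percentile(yy,[0.5,2,98,99.5]).round(4))
rad=np.hypot(xx,B[:,2]-z);th=np.degrees(np.arctan2(xx,B[:,2]-z))
for a in range(-60,61,15):
    k=abs(th-a)<7; print(a,[ (np.median(rad[k&m]).round(4),k[m].sum()) for m in (yy<0,yy>0)])
ym=(P[:,:2]-[x,.157])@ey;print('metal along axle',np.percentile(ym,[1,5,50,95,99]).round(4))
# upright caps
uv,C=cloud('top',dt,box&(g<70));C=C[(C[:,2]>.145)&(C[:,2]<.17)]
yc=(C[:,:2]-[x,.157])@ey;
for m in (yc<-.052,yc>.052):
    if m.sum():print('cap',m.sum(),C[m].min(0).round(3),C[m].max(0).round(3),C[m].mean(0).round(3),yc[m].min(),yc[m].max())
E
```

```text
1778 [0.491 0.13  0.184] [0.653 0.185 0.242]
metal x,z,r,yaw [ 0.5713939   0.14225722  0.09311652 -0.08124608] 0.001764771139054895
677 [0.479 0.135 0.172] [0.627 0.189 0.241]
side [ 0.56820139  0.14597598  0.09056696 -0.14633706] 0.001368406097881145
both [ 0.57058609  0.1416812   0.09402598 -0.08409033] 0.001846700370242554
band along axle [-0.0499 -0.0496  0.0493  0.0503]
-60 [(np.float64(0.0977), np.int64(83)), (np.float64(0.0965), np.int64(65))]
-45 [(np.float64(0.0974), np.int64(139)), (np.float64(0.098), np.int64(103))]
-30 [(np.float64(0.0979), np.int64(156)), (np.float64(0.0987), np.int64(131))]
-15 [(np.float64(0.0982), np.int64(188)), (np.float64(0.099), np.int64(156))]
0 [(np.float64(0.0986), np.int64(187)), (np.float64(0.0994), np.int64(157))]
15 [(np.float64(0.0987), np.int64(183)), (np.float64(0.0995), np.int64(147))]
30 [(np.float64(0.0992), np.int64(160)), (np.float64(0.0996), np.int64(123))]
45 [(np.float64(0.099), np.int64(122)), (np.float64(0.0994), np.int64(91))]
60 [(np.float64(0.0993), np.int64(71)), (np.float64(0.0995), np.int64(59))]
metal along axle [-0.0208 -0.0188  0.0013  0.0217  0.024 ]
cap 315 [0.537 0.081 0.145] [0.596 0.106 0.164] [0.566 0.094 0.158] -0.07601049986091216 -0.05212601090150305
cap 55 [0.55  0.226 0.155] [0.607 0.233 0.165] [0.579 0.23  0.159] 0.07057370912644732 0.07569674865324769
```

```bash
cat >> h.py <<'E'
def toolR():
    return Ro.from_euler('xyz',bot.get_obs()['tcp_rot'],degrees=True).as_matrix()
def st():
    o=bot.get_obs();R=toolR()
    print('t',round(o['time'],2),'tcp',o['ee_pos'].round(4),'F',o['wrist_force'].round(2),'T',o['torque'].round(3),'open',round(o['opening'],4),'q',o['q'].round(1));return o,R
def goto(p,yawdir=None):
    o,R=st();d=(np.array(p)-o['ee_pos'])@R*100;print('shift cm',d.round(2))
    if yawdir is not None:
        w=R.T@np.array([*yawdir,0]); a=np.degrees(np.arctan2(-w[1],w[2])); a=(a+90)%180-90; print('turn about x',a.round(2))
E
python3 - <<'E'
from h import *
goto([.5746,.194,.30],[.083,.9965]);print(toolR().round(3))
E
```

```text
t 0.1 tcp [0.2479 0.4907 0.2307] F [ 0.01 -0.77  0.34] T [ 0.001 -0.026 -0.013] open 0.0853 q [63.2  5.  10.  95.1  0.  90. ]
shift cm [ -6.92 -42.54 -11.76]
turn about x -22.04
[[-0.001 -0.893  0.451]
 [-0.001  0.451  0.893]
 [-1.     0.    -0.001]]
```

```bash
python3 - <<'E'
from h import *
dt=np.load('pics/top0.npy')
uv,P=cloud('top',dt,np.ones_like(dt,bool))
for x0 in np.arange(.2,.7,.1):
    print(round(x0,1),[ (round(y0,2),P[k,2].max().round(2) if (k:=((abs(P[:,0]-x0-.05)<.05)&(abs(P[:,1]-y0-.05)<.05))).any() else None) for y0 in np.arange(.1,.6,.1)])
# world detour shifts
R=toolR();o=bot.get_obs()
for p in ([.248,.491,.33],[.40,.22,.33],[.5746,.194,.33]):
    print(p,((np.array(p)-o['ee_pos'])@R*100).round(1))
E
```

```text
0.2 [(np.float64(0.1), np.float64(0.01)), (np.float64(0.2), np.float64(0.01)), (np.float64(0.3), np.float64(0.64)), (np.float64(0.4), np.float64(0.51)), (np.float64(0.5), np.float64(0.33))]
0.3 [(np.float64(0.1), np.float64(0.01)), (np.float64(0.2), np.float64(0.01)), (np.float64(0.3), np.float64(0.01)), (np.float64(0.4), np.float64(0.01)), (np.float64(0.5), np.float64(0.01))]
0.4 [(np.float64(0.1), np.float64(0.21)), (np.float64(0.2), np.float64(0.21)), (np.float64(0.3), np.float64(0.01)), (np.float64(0.4), np.float64(0.41)), (np.float64(0.5), np.float64(0.38))]
0.5 [(np.float64(0.1), np.float64(0.25)), (np.float64(0.2), np.float64(0.25)), (np.float64(0.3), np.float64(0.01)), (np.float64(0.4), np.float64(0.18)), (np.float64(0.5), np.float64(0.02))]
0.6 [(np.float64(0.1), np.float64(0.24)), (np.float64(0.2), np.float64(0.24)), (np.float64(0.3), np.float64(0.01)), (np.float64(0.4), np.float64(0.17)), (np.float64(0.5), np.float64(0.02))]
[0.248, 0.491, 0.33] [-9.9  0.   0. ]
[0.4, 0.22, 0.33] [ -9.9 -25.8 -17.3]
[0.5746, 0.194, 0.33] [ -9.9 -42.5 -11.8]
```

Call:
play_rows --rows '[[[-4,0,0],0,4],[[-8,-1,-1],0,0],[[-9.9,-4,-3],-5,0],[[-9.9,-7.5,-5],-10,0],[[-9.9,-11,-7.5],-15,0],[[-9.9,-14.5,-10],-20,0],[[-9.9,-18,-12.5],-22,0],[[-9.9,-21.5,-15],-22,0],[[-9.9,-25.8,-17.3],-22,0],[[-9.9,-29.5,-16.3],-22,0],[[-9.9,-33,-15],-22,0],[[-9.9,-36,-14],-22,0]]'

```text
time: 1.1
ee_pos: [0.5084, 0.2018, 0.3302]
tcp_rot: [-75.7, 90.0, 9.4]
wrist_force: [0.5, 0.2, 0.6]
opening: 0.0002
```

```bash
python3 - <<'E'
from h import *
goto([.5746,.194,.26],[.083,.9965]);print(toolR().round(3))
E
```

```text
t 1.1 tcp [0.5084 0.2018 0.3302] F [0.5  0.15 0.58] T [ 0.019 -0.019 -0.043] open 0.0002 q [ 21.7   8.2  24.9 106.7  -0.   26.6]
shift cm [ 7.03 -6.66 -0.21]
turn about x -0.15
[[ 0.001 -0.996  0.086]
 [ 0.     0.086  0.996]
 [-1.    -0.001  0.   ]]
```

Call:
play_rows --rows '[[[2,-1.3,-0.2],0,0],[[5,-2.66,-0.2],0,0],[[7.5,-2.66,-0.2],0,0],[[8.8,-2.66,-0.2],0,0],[[9,-2.66,-0.2],0,0],[[9,-2.66,-0.2],0,0]]'

```text
time: 1.6
ee_pos: [0.5321, 0.1992, 0.2395]
tcp_rot: [115.1, 89.9, -159.7]
wrist_force: [-0.2, -0.5, 0.3]
opening: -0.0
```

```bash
cat >> h.py <<'E'
def s_of(p): 
    q=np.array(p[:2])-[.5715,.157]; return (q@[.9965,-.083]*1000).round(1),(q@[.083,.9965]*1000).round(1)
E
python3 - <<'E'
from h import *
o,R=st();print(s_of(o['ee_pos']))
for n in('side','top'):
    p,d=bot.camera(n);cv2.imwrite(f'pics/{n}1.png',p)
E
```

```text
t 1.6 tcp [0.5321 0.1992 0.2395] F [-0.16 -0.48  0.29] T [-0.003  0.019 -0.017] open -0.0 q [20.5  7.8 14.1 96.4  0.  25.3]
(np.float64(-42.8), np.float64(38.8))
```

View pics/side1.png

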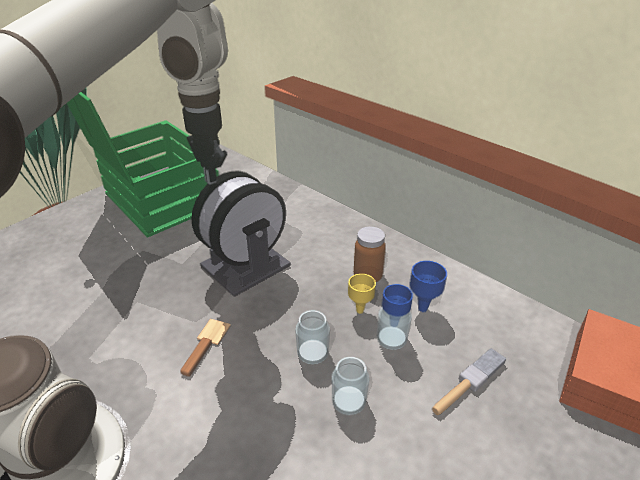

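View pics/top1.png

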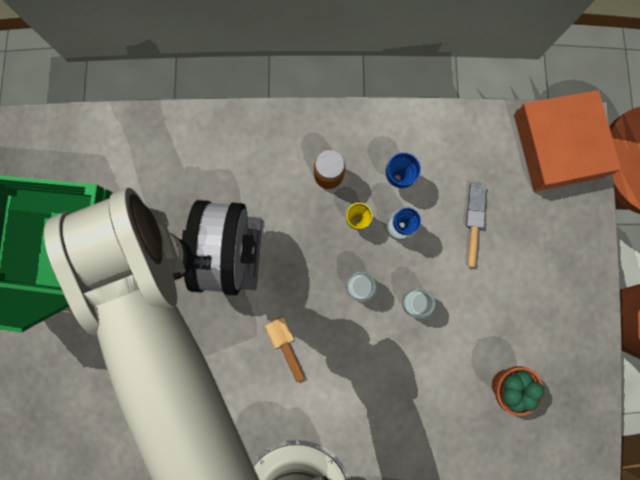

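The fingers are just above the left band in both views, side (207,180) and top (203,262), and the strip stays visible. Now I feel down for contact.

Call:
play_rows --rows '[[[0.2,0,-0.15],0,0],[[0.35,0,-0.15],0,0],[[0.4,0,-0.15],0,0],[[0.4,0,-0.15],0,0]]'

```text
time: 2.03
ee_pos: [0.5325, 0.1979, 0.2366]
tcp_rot: [-61.2, 90.0, 24.0]
wrist_force: [0.2, 0.6, 0.9]
opening: 0.0003
```

Call:
play_rows --rows '[[[0.07,0,0],0,0],[[0.07,0,0],0,0]]'

```text
time: 2.2
ee_pos: [0.5325, 0.198, 0.2358]
tcp_rot: [-63.0, 90.0, 22.2]
wrist_force: [-0.4, -0.4, 1.9]
opening: -0.0003
```

Call:
play_rows --rows '[[[0.05,0,0],0,0],[[0.05,0,0],0,0]]'

```text
time: 2.37
ee_pos: [0.5325, 0.198, 0.2354]
tcp_rot: [-58.9, 90.0, 26.3]
wrist_force: [-0.3, 0.2, 4.3]
opening: 0.0
```

Call:
play_rows --rows '[[[-0.12,-0.4,0],0,0],[[-0.22,-0.8,0],0,0],[[-0.31,-1.2,0],0,0],[[-0.38,-1.6,0],0,0],[[-0.38,-1.6,0],0,0]]'

```text
time: 2.78
ee_pos: [0.5494, 0.1966, 0.2391]
tcp_rot: [-70.3, 89.9, 14.9]
wrist_force: [0.7, -0.2, 4.8]
opening: -0.0
```

Call:
play_rows --rows '[[[-0.05,-0.4,0],0,0],[[-0.09,-0.8,0],0,0],[[-0.11,-1.2,0],0,0],[[-0.12,-1.6,0],0,0],[[-0.12,-2,0],0,0],[[-0.12,-2.3,0],0,0]]'

```text
time: 3.28
ee_pos: [0.5721, 0.1947, 0.2404]
tcp_rot: [-62.8, 89.9, 22.4]
wrist_force: [-1.2, 1.2, 6.2]
opening: 0.0002
```

```bash
python3 - <<'E'
from h import *
o,R=st();print(s_of(o['ee_pos']))
ims=[]
for n,(a,b,c,d) in (('side',(170,270,185,295)),('top',(190,300,175,275))):
    p,_=bot.camera(n);cv2.imwrite(f'pics/{n}2.png',p)
    q=cv2.imread(f'pics/{n}1.png')
    ims.append(cv2.resize(np.hstack([q[a:b,c:d],p[a:b,c:d]]),(720,int((b-a)*720/(2*(d-c)))),interpolation=cv2.INTER_CUBIC)[:298])
h=max(i.shape[0] for i in ims)
cv2.imwrite('pics/cmp2.png',np.vstack([i for i in ims]))
E
```

```text
t 3.28 tcp [0.5721 0.1947 0.2404] F [-1.16  1.22  6.24] T [0.187 0.05  0.012] open 0.0002 q [18.8 12.9 20.  97.1  0.  23.6]
(np.float64(-2.5), np.float64(37.6))
```

View pics/cmp2.png

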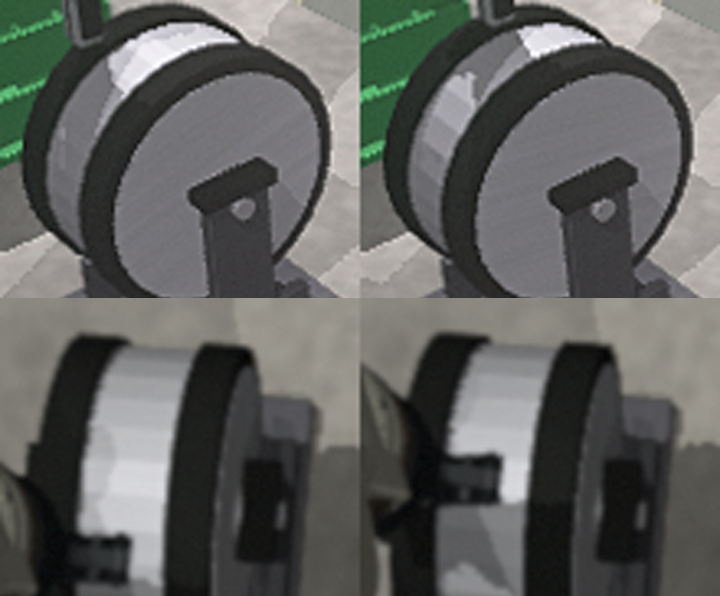

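```bash
python3 - <<'E'
from h import *
o,R=st();p=o['ee_pos']
ey=np.array([.083,.9965,0]);ex=np.array([.9965,-.083,0])
for n,c in(('top',(190,300,175,275)),('side',(150,250,185,295))):
    im=cv2.imread(f'pics/{n}2.png');k=6
    a=cv2.resize(im[c[0]:c[1],c[2]:c[3]],None,fx=k,fy=k,interpolation=cv2.INTER_CUBIC)
    for q,col in [(p,(0,0,255)),(p+ey*.0145,(0,255,0)),(p-ey*.0145,(255,0,0)),(p+ex*.011,(0,255,255)),(p-ex*.011,(255,255,0)),(p+[0,0,.05],(255,0,255))]:
        u=proj(n,q)[0];cv2.circle(a,tuple(int(v) for v in ((u-[c[2],c[0]]+.5)*k)),4,col,-1)
    cv2.imwrite(f'pics/pt_{n}.png',a[:600])
E
```

```text
t 3.38 tcp [0.5724 0.1946 0.2403] F [0.83 1.69 6.3 ] T [ 0.274 -0.161  0.028] open 0.0 q [18.8 12.9 20.  97.  -0.  23.6]
```

View pics/pt_top.png

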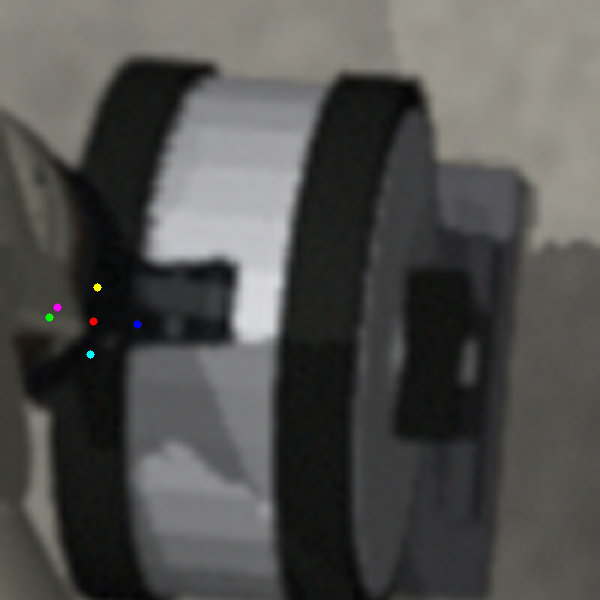

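View pics/pt_side.png

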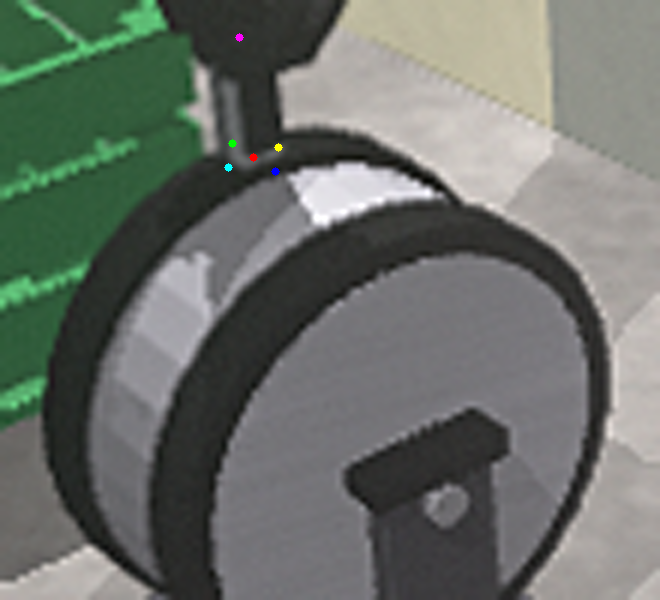

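Call:
play_rows --rows '[[[-0.03,-0.4,0],0,0],[[-0.03,-0.8,0],0,0],[[-0.03,-1.2,0],0,0],[[-0.03,-1.4,0],0,0]]'

```text
time: 3.72
ee_pos: [0.586, 0.1934, 0.2403]
tcp_rot: [-63.5, 90.0, 21.7]
wrist_force: [-0.0, 0.6, 5.4]
opening: -0.0003
```

Call:
play_rows --rows '[[[0.01,-0.5,0],0,0],[[0.05,-1,0],0,0],[[0.11,-1.5,0],0,0],[[0.2,-2,0],0,0],[[0.32,-2.5,0],0,0]]'

```text
time: 4.13
ee_pos: [0.6106, 0.1912, 0.2366]
tcp_rot: [130.6, 90.0, -144.2]
wrist_force: [-0.8, 0.2, 0.8]
opening: -0.0004
```

Call:
play_rows --rows '[[[0.06,0,0],0,0],[[0.06,0,0],0,0]]'

```text
time: 4.3
ee_pos: [0.6107, 0.1912, 0.2362]
tcp_rot: [-149.9, 90.0, -64.7]
wrist_force: [2.0, -0.9, 1.8]
opening: -0.0002
```

Call:
play_rows --rows '[[[0.05,0,0],0,0],[[0.22,-0.5,0],0,0],[[0.41,-1,0],0,0],[[0.62,-1.5,0],0,0],[[0.62,-1.5,0],0,0]]'

```text
time: 4.72
ee_pos: [0.6261, 0.19, 0.2296]
tcp_rot: [-138.9, 90.0, -53.7]
wrist_force: [2.7, 1.8, 3.9]
opening: 0.0001
```

```bash
cat > look.py <<'E'
from h import *
import sys
k=sys.argv[1]
o,R=st();print(s_of(o['ee_pos']))
ims=[]
for n,(a,b,c,d) in (('side',(160,270,185,295)),('top',(190,300,170,280))):
    p,_=bot.camera(n);cv2.imwrite(f'pics/{n}{k}.png',p)
    ims.append(cv2.resize(p[a:b,c:d],None,fx=3.6,fy=3.6,interpolation=cv2.INTER_CUBIC))
cv2.imwrite(f'pics/look{k}.png',np.hstack(ims))
E
python3 look.py 3
```

```text
t 4.72 tcp [0.6261 0.19   0.2296] F [2.73 1.75 3.86] T [ 0.064 -0.596 -0.002] open 0.0001 q [16.9 20.2 27.8 97.6 -0.  21.7]
(np.float64(51.7), np.float64(37.4))
```

View pics/look3.png

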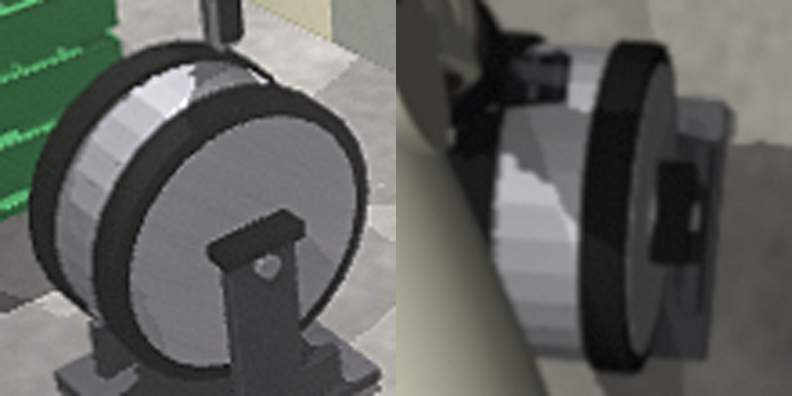

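Call:
play_rows --rows '[[[-1.5,0,0],0,0],[[-2.5,0,0],0,0],[[-2.5,3.5,0],0,0],[[-2.5,7,0],0,0],[[-2.2,9.2,0],0,0],[[-1.1,9.2,0],0,0],[[-1.1,9.2,0],0,0]]'

```text
time: 5.4
ee_pos: [0.5318, 0.1979, 0.2404]
tcp_rot: [113.1, 89.9, -161.7]
wrist_force: [-0.9, 0.2, -0.4]
opening: 0.0003
```

Call:
play_rows --rows '[[[0.15,0,0],0,0],[[0.15,0,0],0,0]]'

```text
time: 5.57
ee_pos: [0.5336, 0.1977, 0.2396]
tcp_rot: [115.2, 90.0, -159.6]
wrist_force: [-0.1, -0.5, -0.2]
opening: 0.0001
```

Call:
play_rows --rows '[[[0.1,0,0],0,0],[[0.17,0,0],0,0],[[0.17,0,0],0,0]]'

```text
time: 5.82
ee_pos: [0.5337, 0.1977, 0.2379]
tcp_rot: [117.0, 90.0, -157.8]
wrist_force: [-0.9, -0.1, 0.7]
opening: 0.0001
```

Call:
play_rows --rows '[[[0.1,0,0],0,0],[[0.1,0,0],0,0]]'

```text
time: 5.98
ee_pos: [0.5335, 0.1978, 0.237]
tcp_rot: [124.3, 90.0, -150.5]
wrist_force: [-0.9, 0.2, -0.4]
opening: 0.0001
```

Call:
play_rows --rows '[[[0.07,0,0],0,0],[[0.07,0,0],0,0]]'

```text
time: 6.15
ee_pos: [0.5334, 0.1978, 0.2364]
tcp_rot: [106.0, 90.0, -168.8]
wrist_force: [0.3, 0.2, -0.5]
opening: -0.0001
```

Call:
play_rows --rows '[[[0.05,0,0],0,0],[[0.05,0,0],0,0]]'

```text
time: 6.32
ee_pos: [0.5334, 0.1978, 0.2359]
tcp_rot: [115.7, 90.0, -159.1]
wrist_force: [-0.1, -0.3, -0.3]
opening: 0.0003
```

Call:
play_rows --rows '[[[0.1,0,0],0,0],[[0.1,0,0],0,0]]'

```text
time: 6.48
ee_pos: [0.5334, 0.1978, 0.2348]
tcp_rot: [110.9, 90.0, -163.9]
wrist_force: [0.8, 0.2, -0.7]
opening: 0.0001
```

Call:
play_rows --rows '[[[0.07,0,0],0,0],[[0.07,0,0],0,0]]'

```text
time: 6.65
ee_pos: [0.5334, 0.1978, 0.2343]
tcp_rot: [-59.2, 90.0, 26.0]
wrist_force: [-0.7, 1.4, 0.5]
opening: 0.0002
```

Call:
play_rows --rows '[[[0.07,0,0],0,0],[[0.07,0,0],0,0]]'

```text
time: 6.82
ee_pos: [0.5334, 0.1979, 0.2338]
tcp_rot: [-58.6, 90.0, 26.6]
wrist_force: [0.1, -0.8, 2.7]
opening: -0.0004
```

Call:
play_rows --rows '[[[0.03,0,0],0,0],[[-0.1,-0.4,0],0,0],[[-0.2,-0.8,0],0,0],[[-0.29,-1.2,0],0,0],[[-0.36,-1.6,0],0,0],[[-0.36,-1.6,0],0,0]]'

```text
time: 7.32
ee_pos: [0.5505, 0.1965, 0.2374]
tcp_rot: [-72.8, 89.9, 12.4]
wrist_force: [0.6, 0.2, 6.1]
opening: -0.0001
```

Call:
play_rows --rows '[[[-0.06,-0.4,0],0,0],[[-0.1,-0.8,0],0,0],[[-0.13,-1.2,0],0,0],[[-0.14,-1.6,0],0,0],[[-0.14,-1.6,0],0,0]]'

```text
time: 7.73
ee_pos: [0.5664, 0.1951, 0.2385]
tcp_rot: [-80.0, 90.0, 5.1]
wrist_force: [1.1, 0.7, 6.0]
opening: -0.0002
```

```bash
python3 look.py 4
```

```text
t 7.73 tcp [0.5664 0.1951 0.2385] F [1.11 0.72 5.96] T [ 0.184 -0.299 -0.018] open -0.0002 q [19.  12.1 18.8 96.7 -0.  23.8]
(np.float64(-8.2), np.float64(37.5))
```

View pics/look4.png

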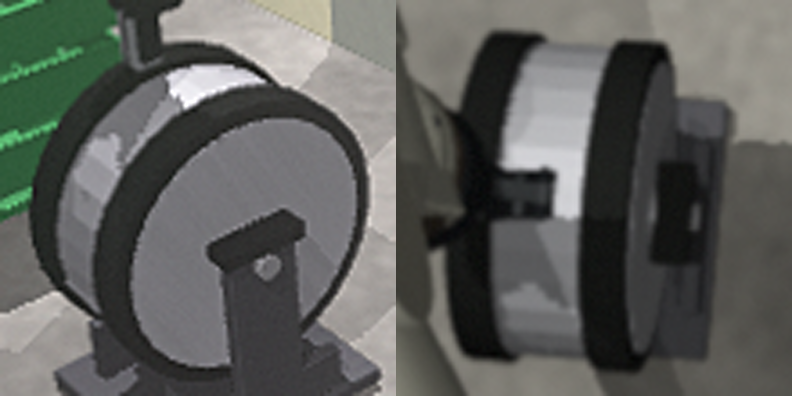

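Call:
play_rows --rows '[[[-0.03,-0.4,0],0,0],[[-0.03,-0.8,0],0,0],[[-0.03,-1.2,0],0,0],[[-0.03,-1.6,0],0,0],[[-0.03,-1.6,0],0,0]]'

```text
time: 8.25
ee_pos: [0.5822, 0.1937, 0.2385]
tcp_rot: [-127.3, 90.0, -42.1]
wrist_force: [0.4, 0.6, 4.2]
opening: -0.0001
```

Call:
play_rows --rows '[[[0.02,-0.4,0],0,0],[[0.06,-0.8,0],0,0],[[0.11,-1.2,0],0,0],[[0.18,-1.6,0],0,0],[[0.18,-1.6,0],0,0]]'

```text
time: 8.67
ee_pos: [0.5981, 0.1924, 0.2367]
tcp_rot: [-95.5, 90.0, -10.3]
wrist_force: [2.0, 1.2, 3.7]
opening: 0.0
```

Call:
play_rows --rows '[[[0.07,-0.4,0],0,0],[[0.17,-0.8,0],0,0],[[0.28,-1.2,0],0,0],[[0.28,-1.2,0],0,0]]'

```text
time: 9.0
ee_pos: [0.61, 0.1914, 0.2338]
tcp_rot: [-112.6, 90.0, -27.4]
wrist_force: [3.2, 1.3, 3.5]
opening: -0.0001
```

Call:
play_rows --rows '[[[0.13,-0.4,0],0,0],[[0.28,-0.8,0],0,0],[[0.45,-1.2,0],0,0],[[0.63,-1.6,0],0,0],[[0.63,-1.6,0],0,0]]'

```text
time: 9.42
ee_pos: [0.626, 0.19, 0.2272]
tcp_rot: [-164.5, 90.0, -79.3]
wrist_force: [2.6, 1.3, 3.0]
opening: 0.0
```

```bash
python3 look.py 5
```

```text
t 9.42 tcp [0.626  0.19   0.2272] F [2.65 1.32 3.01] T [ 0.18  -0.619 -0.047] open 0.0 q [16.9 20.1 27.4 97.3 -0.  21.7]
(np.float64(51.5), np.float64(37.4))
```

View pics/look5.png

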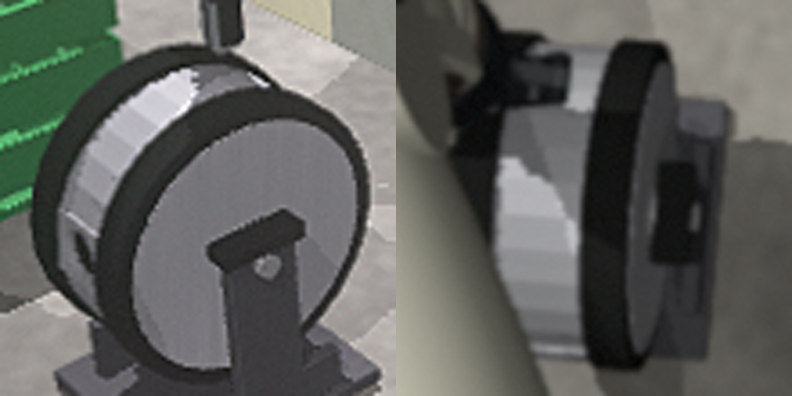

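The hole has come into sight in the side view at about (207.8,230). I now work out its angle.

```bash
cat >> h.py <<'E'
def hole_angle(n,uv,z0=.1405,r=.0885):
    o,d=rays(n,[uv]);d=d[0];ex=np.array([.9965,-.083,0]);ey=np.array([.083,.9965,0]);C=np.array([.5715,.157,z0])
    a=np.array([d@ex,d[2]]);b=np.array([(o-C)@ex,(o-C)[2]])
    A=a@a;B=a@b;c=b@b-r*r;t=(-B-np.sqrt(B*B-A*c))/A;p=o+d*t-C
    return np.degrees(np.arctan2(p@ex,p[2])).round(1),(p@ey*1000).round(1)
E
python3 - <<'E'
from h import *
p=cv2.imread('pics/side5.png')
cv2.imwrite('pics/z5.png',cv2.resize(p[205:255,190:230],None,fx=10,fy=10,interpolation=cv2.INTER_CUBIC))
print(hole_angle('side',(207.8,230.3)))
E
```

```text
(np.float64(-82.9), np.float64(0.8))
```

View pics/z5.png

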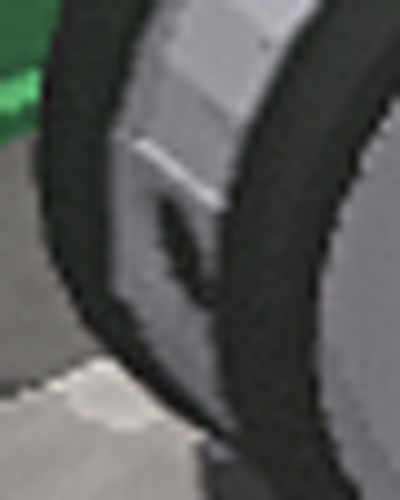

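Hole is at about −83° with axial offset near 0, which fits. One more full stroke, then a trim.

Call:
play_rows --rows '[[[-1.5,0,0],0,0],[[-2.7,0,0],0,0],[[-2.7,3.5,0],0,0],[[-2.7,7,0],0,0],[[-2.5,9.2,0],0,0],[[-1.1,9.2,0],0,0],[[-1.0,9.2,0],0,0],[[-1.0,9.2,0],0,0]]'

```text
time: 10.18
ee_pos: [0.5328, 0.1976, 0.2373]
tcp_rot: [117.8, 89.9, -156.9]
wrist_force: [0.4, -0.2, -0.4]
opening: -0.0
```

Call:
play_rows --rows '[[[0.15,0,0],0,0],[[0.15,0,0],0,0]]'

```text
time: 10.35
ee_pos: [0.5338, 0.1977, 0.2363]
tcp_rot: [116.9, 90.0, -157.9]
wrist_force: [0.3, -0.1, 1.0]
opening: 0.0001
```

Call:
play_rows --rows '[[[0.1,0,0],0,0],[[0.1,0,0],0,0]]'

```text
time: 10.52
ee_pos: [0.5338, 0.1977, 0.2353]
tcp_rot: [114.7, 90.0, -160.2]
wrist_force: [1.0, -1.0, 0.3]
opening: -0.0
```

Call:
play_rows --rows '[[[0.1,0,0],0,0],[[0.1,0,0],0,0]]'

```text
time: 10.68
ee_pos: [0.5336, 0.1978, 0.2343]
tcp_rot: [117.2, 90.0, -157.6]
wrist_force: [-0.0, -0.2, 0.4]
opening: 0.0006
```

Call:
play_rows --rows '[[[0.1,0,0],0,0],[[0.1,0,0],0,0]]'

```text
time: 10.85
ee_pos: [0.5334, 0.1978, 0.2333]
tcp_rot: [118.5, 90.0, -156.4]
wrist_force: [-0.9, -0.2, 0.0]
opening: 0.0
```

Call:
play_rows --rows '[[[0.07,0,0],0,0],[[0.07,0,0],0,0]]'

```text
time: 11.02
ee_pos: [0.5334, 0.1978, 0.2327]
tcp_rot: [120.0, 90.0, -154.8]
wrist_force: [0.1, 0.9, -0.1]
opening: 0.0002
```

Call:
play_rows --rows '[[[0.07,0,0],0,0],[[0.07,0,0],0,0]]'

```text
time: 11.18
ee_pos: [0.5334, 0.1978, 0.232]
tcp_rot: [125.1, 90.0, -149.7]
wrist_force: [-0.8, -0.2, -0.1]
opening: 0.0001
```

Call:
play_rows --rows '[[[0.1,0,0],0,0],[[0.1,0,0],0,0]]'

```text
time: 11.35
ee_pos: [0.5334, 0.1978, 0.231]
tcp_rot: [-31.1, 90.0, 54.1]
wrist_force: [0.2, -0.4, 0.6]
opening: -0.0001
```

Call:
play_rows --rows '[[[0.07,0,0],0,0],[[0.07,0,0],0,0]]'

```text
time: 11.52
ee_pos: [0.5335, 0.1979, 0.2305]
tcp_rot: [-64.7, 90.0, 20.5]
wrist_force: [-0.4, 1.0, 2.6]
opening: -0.0
```

Call:
play_rows --rows '[[[0.03,0,0],0,0],[[-0.1,-0.4,0],0,0],[[-0.2,-0.8,0],0,0],[[-0.3,-1.2,0],0,0],[[-0.37,-1.6,0],0,0],[[-0.37,-1.6,0],0,0]]'

```text
time: 12.02
ee_pos: [0.5504, 0.1964, 0.2343]
tcp_rot: [-74.7, 89.9, 10.5]
wrist_force: [-0.3, -0.0, 4.6]
opening: -0.0001
```

Call:
play_rows --rows '[[[-0.06,-0.4,0],0,0],[[-0.1,-0.8,0],0,0],[[-0.13,-1.2,0],0,0],[[-0.13,-1.2,0],0,0]]'

```text
time: 12.35
ee_pos: [0.5622, 0.1954, 0.2354]
tcp_rot: [-78.7, 90.0, 6.5]
wrist_force: [0.6, 0.8, 5.2]
opening: -0.0001
```

Call:
play_rows --rows '[[[-0.01,-0.4,0],0,0],[[-0.01,-0.8,0],0,0],[[-0.01,-1,0],0,0]]'

```text
time: 12.6
ee_pos: [0.5718, 0.1947, 0.2354]
tcp_rot: [-56.9, 90.0, 28.3]
wrist_force: [-0.0, 1.2, 4.3]
opening: 0.0001
```

Call:
play_rows --rows '[[[0,-0.4,0],0,0],[[0,-0.8,0],0,0],[[0,-1,0],0,0]]'

```text
time: 12.85
ee_pos: [0.5818, 0.1938, 0.2352]
tcp_rot: [87.3, 90.0, 172.5]
wrist_force: [-0.7, 1.8, 3.5]
opening: -0.0002
```

Call:
play_rows --rows '[[[0.03,-0.4,0],0,0],[[0.07,-0.8,0],0,0],[[0.12,-1.2,0],0,0],[[0.19,-1.6,0],0,0],[[0.19,-1.6,0],0,0]]'

```text
time: 13.27
ee_pos: [0.5981, 0.1924, 0.2332]
tcp_rot: [-91.5, 90.0, -6.3]
wrist_force: [2.8, 1.1, 4.2]
opening: 0.0004
```

Call:
play_rows --rows '[[[0.07,-0.4,0],0,0],[[0.17,-0.8,0],0,0],[[0.28,-1.2,0],0,0],[[0.28,-1.2,0],0,0]]'

```text
time: 13.6
ee_pos: [0.61, 0.1914, 0.2302]
tcp_rot: [-118.9, 90.0, -33.8]
wrist_force: [2.6, 0.6, 3.3]
opening: 0.0001
```

Call:
play_rows --rows '[[[0.13,-0.4,0],0,0],[[0.28,-0.8,0],0,0],[[0.45,-1.2,0],0,0],[[0.63,-1.6,0],0,0],[[0.63,-1.6,0],0,0]]'

```text
time: 14.02
ee_pos: [0.6259, 0.19, 0.2236]
tcp_rot: [149.2, 90.0, -125.6]
wrist_force: [2.4, 0.7, 3.7]
opening: -0.0004
```

```bash
python3 look.py 6
```

```text
t 14.02 tcp [0.6259 0.19   0.2236] F [2.4  0.68 3.71] T [ 0.187 -0.574  0.014] open -0.0004 q [16.9 20.  26.9 96.9 -0.  21.7]
(np.float64(51.5), np.float64(37.4))
```

View pics/look6.png

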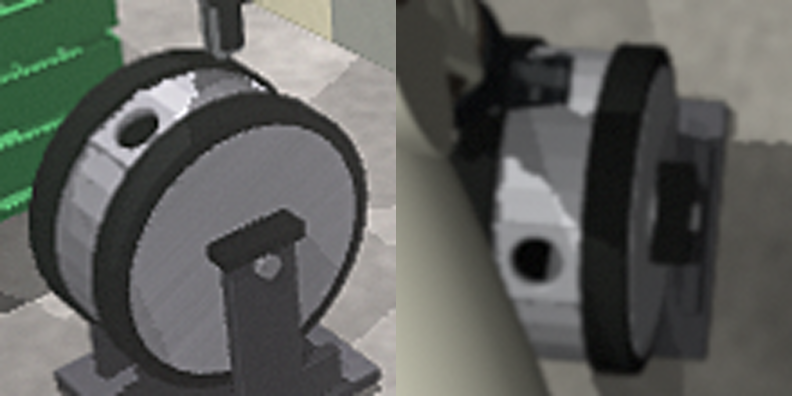

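The hole is now in clear view, at side (223,196) and top (209,262).

```bash
python3 - <<'E'
from h import *
for z0 in(.1395,.1415): print(hole_angle('side',(223.1,196.1),z0),hole_angle('top',(209.2,262.2),z0))
P,e=tri('side',(223.1,196.1),'top',(209.2,262.2));print(P,e)
E
```

```text
(np.float64(-25.9), np.float64(1.0)) (np.float64(-23.8), np.float64(0.5))
(np.float64(-26.7), np.float64(-1.1)) (np.float64(-23.8), np.float64(0.1))
[0.53503614 0.16174352 0.21799357] 0.0026565967973517526
```

Call:
play_rows --rows '[[[-1.5,0,0],0,0],[[-2.7,0,0],0,0],[[-2.7,3,0],0,0],[[-2.5,5.15,0],0,0],[[-1.8,5.15,0],0,0],[[-1.8,5.15,0],0,0]]'

```text
time: 14.62
ee_pos: [0.5727, 0.1944, 0.2417]
tcp_rot: [120.5, 89.9, -154.3]
wrist_force: [-0.2, -0.7, 0.4]
opening: 0.0001
```

Call:
play_rows --rows '[[[0.15,0,0],0,0],[[0.15,0,0],0,0]]'

```text
time: 14.78
ee_pos: [0.574, 0.1942, 0.2404]
tcp_rot: [121.6, 89.9, -153.2]
wrist_force: [-0.3, -0.2, -0.5]
opening: 0.0
```

Call:
play_rows --rows '[[[0.1,0,0],0,0],[[0.1,0,0],0,0]]'

```text
time: 14.95
ee_pos: [0.5742, 0.1943, 0.2396]
tcp_rot: [117.0, 90.0, -157.8]
wrist_force: [-0.0, -0.5, -0.8]
opening: 0.0003
```

Call:
play_rows --rows '[[[0.1,0,0],0,0],[[0.1,0,0],0,0]]'

```text
time: 15.12
ee_pos: [0.574, 0.1944, 0.2387]
tcp_rot: [113.9, 90.0, -161.0]
wrist_force: [0.2, 0.9, 0.5]
opening: -0.0002
```

Call:
play_rows --rows '[[[0.1,0,0],0,0],[[0.1,0,0],0,0]]'

```text
time: 15.28
ee_pos: [0.5738, 0.1944, 0.2378]
tcp_rot: [116.6, 90.0, -158.2]
wrist_force: [0.1, -0.0, 0.0]
opening: 0.0002
```

Call:
play_rows --rows '[[[0.1,0,0],0,0],[[0.1,0,0],0,0]]'

```text
time: 15.45
ee_pos: [0.5737, 0.1944, 0.2368]
tcp_rot: [118.7, 90.0, -156.1]
wrist_force: [0.3, -0.4, 0.7]
opening: 0.0001
```

Call:
play_rows --rows '[[[0.1,0,0],0,0],[[0.1,0,0],0,0]]'

```text
time: 15.62
ee_pos: [0.5737, 0.1944, 0.2358]
tcp_rot: [121.6, 90.0, -153.2]
wrist_force: [-0.9, -0.9, -0.3]
opening: 0.0002
```

Call:
play_rows --rows '[[[0.07,0,0],0,0],[[0.07,0,0],0,0]]'

```text
time: 15.78
ee_pos: [0.5737, 0.1944, 0.2351]
tcp_rot: [114.2, 90.0, -160.6]
wrist_force: [-0.5, -0.5, -0.4]
opening: 0.0001
```

Call:
play_rows --rows '[[[0.07,0,0],0,0],[[0.07,0,0],0,0]]'

```text
time: 15.95
ee_pos: [0.5738, 0.1945, 0.2346]
tcp_rot: [-48.8, 90.0, 36.4]
wrist_force: [-0.4, -0.8, 1.4]
opening: -0.0002
```

Call:
play_rows --rows '[[[0.07,0,0],0,0],[[0.07,0,0],0,0]]'

```text
time: 16.12
ee_pos: [0.5738, 0.1945, 0.2342]
tcp_rot: [-57.9, 90.0, 27.3]
wrist_force: [-1.1, 0.1, 3.0]
opening: -0.0003
```

Call:
play_rows --rows '[[[0.02,0,0],0,0],[[0.02,-0.4,0],0,0],[[0.02,-0.9,0],0,0],[[0.03,-1.3,0],0,0],[[0.06,-1.7,0],0,0],[[0.11,-2.1,0],0,0],[[0.11,-2.1,0],0,0]]'

```text
time: 16.7
ee_pos: [0.5958, 0.1926, 0.2324]
tcp_rot: [-76.7, 90.0, 8.5]
wrist_force: [1.7, 1.2, 4.1]
opening: 0.0002
```

Call:
play_rows --rows '[[[0.07,-0.4,0],0,0],[[0.16,-0.8,0],0,0],[[0.26,-1.2,0],0,0],[[0.37,-1.6,0],0,0],[[0.37,-1.6,0],0,0]]'

```text
time: 17.12
ee_pos: [0.6115, 0.1913, 0.2285]
tcp_rot: [-126.5, 90.0, -41.4]
wrist_force: [2.4, 0.9, 4.0]
opening: -0.0001
```

```bash
python3 look.py 7
```

```text
t 17.12 tcp [0.6115 0.1913 0.2285] F [2.43 0.85 4.01] T [ 0.233 -0.483  0.01 ] open -0.0001 q [17.4 18.  24.9 96.9 -0.  22.2]
(np.float64(37.0), np.float64(37.5))
```

View pics/look7.png

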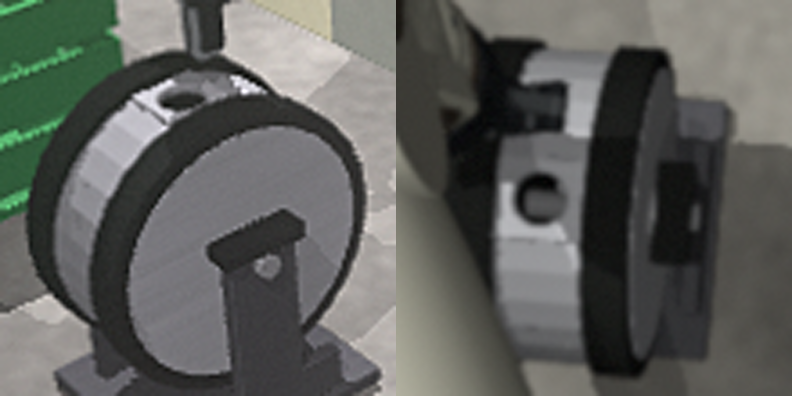

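```bash
python3 - <<'E'
from h import *
print(hole_angle('side',(235.8,187.2)),hole_angle('top',(210.3,245.3)))
print(tri('side',(235.8,187.2),'top',(210.3,245.3)))
# ellipse centre of the dark hole with background: flat plate edges from depth
d=bot.camera('top')[1]
u,v=np.meshgrid(range(640),range(480))
m=(u>197)&(u<222)&(v>228)&(v<262)
uv,P=cloud('top',d,m)
C=np.array([.5715,.157]);x=(P[:,:2]-C)@[.9965,-.083];y=(P[:,:2]-C)@[.083,.9965]
k=(abs(y)<.022)&(P[:,2]>.215)
for a in np.arange(-.045,.046,.006):
    q=k&(abs(x-a)<.003); 
    if q.any():print(round(a,3),np.median(P[q,2]).round(4),q.sum())
E
```

```text
(np.float64(-3.5), np.float64(-0.7)) (np.float64(-1.8), np.float64(-0.2))
(array([0.56805962, 0.15788076, 0.2275273 ]), np.float64(0.0018437866740049513))
-0.033 0.2215 48
-0.027 0.2237 70
-0.021 0.2271 66
-0.015 0.227 45
-0.009 0.2277 28
-0.003 0.2271 26
0.003 0.228 25
0.009 0.2278 40
0.015 0.229 67
0.021 0.2266 60
0.027 0.2245 59
0.033 0.2232 10
```

Call:
play_rows --rows '[[[0.05,-0.15,0],0,0],[[0.11,-0.35,0],0,0],[[0.11,-0.35,0],0,0],[[-0.3,-0.35,0],0,0],[[-2,-0.35,0],0,0],[[-4,0,0],0,0],[[-8,0,0],0,0],[[-12,2,0],0,6],[[-12,4,-4],0,8.5],[[-12,4,-8],0,8.5],[[-12,4,-12],0,8.5],[[-12,4,-15],0,8.5]]'

```text
time: 18.27
ee_pos: [0.5572, 0.0428, 0.3497]
tcp_rot: [-152.5, 90.0, -67.3]
wrist_force: [0.2, 0.2, 0.4]
opening: 0.0607
```

```bash
python3 look.py 8; python3 - <<'E'
from h import *
d=bot.camera('top')[1]
t=cv2.imread('pics/top8.png')
cv2.imwrite('pics/z8.png',cv2.resize(t[190:300,170:280],None,fx=5.4,fy=5.4,interpolation=cv2.INTER_CUBIC))
u,v=np.meshgrid(range(640),range(480))
m=(u>180)&(u<260)&(v>200)&(v<290)
uv,P=cloud('top',d,m)
C=np.array([.5715,.157]);x=(P[:,:2]-C)@[.9965,-.083];y=(P[:,:2]-C)@[.083,.9965]
k=(abs(y)<.022)&(P[:,2]>.2)
for a in np.arange(-.057,.058,.006):
    q=k&(abs(x-a)<.003); 
    if q.any():print(round(a,3),np.median(P[q,2]).round(4),q.sum())
q=k&(abs(x)<.0175)&(np.hypot(x,y)>.017)&(P[:,2]>.222)
A=np.c_[x[q],y[q],np.ones(q.sum())];print(q.sum(),np.linalg.lstsq(A,P[q,2],rcond=None)[0])
E
```

```text
t 18.27 tcp [0.5572 0.0428 0.3497] F [0.16 0.15 0.4 ] T [ 0.007 -0.012 -0.029] open 0.0607 q [  4.4  11.2  30.7 109.5  -0.    9.2]
(np.float64(-4.8), np.float64(-114.9))
0 [0. 0. 0.]
```

View pics/z8.png

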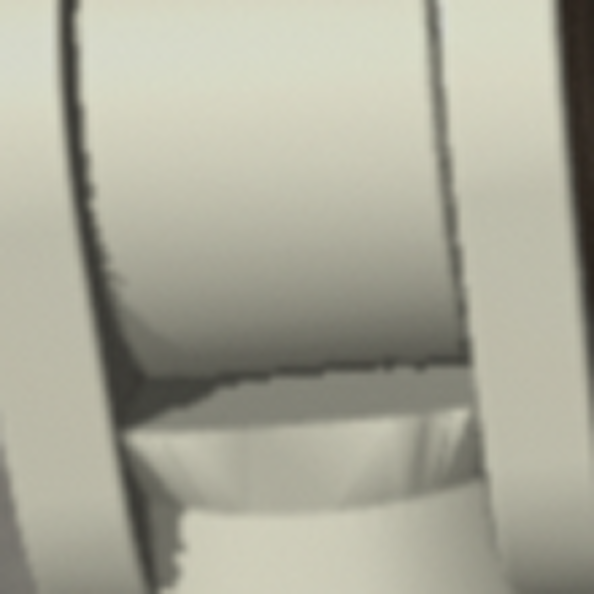

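View pics/side8.png

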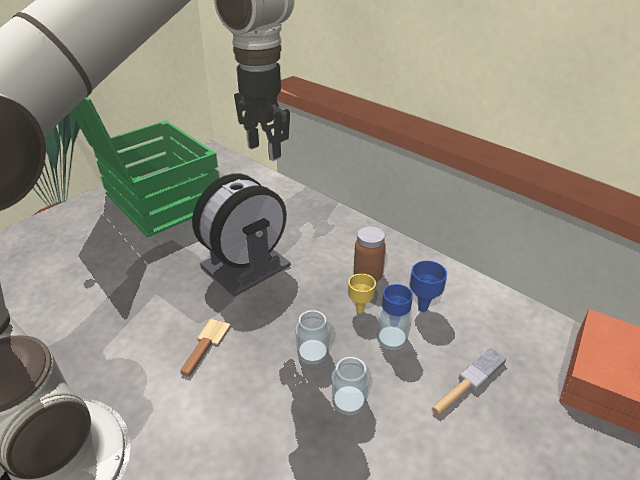

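```bash
python3 - <<'E'
from h import *
t=cv2.imread('pics/top0.png');dt=np.load('pics/top0.npy');s=cv2.imread('pics/side0.png');ds=np.load('pics/side0.npy')
for n,im,D in(('side',s,ds),('top',t,dt)):
    m=cv2.inRange(cv2.cvtColor(im,cv2.COLOR_BGR2HSV),(20,130,80),(35,255,255))
    k,l,stt,c=cv2.connectedComponentsWithStats(m);i=1+stt[1:,4].argmax()
    uv,P=cloud(n,D,l==i);P=P[P[:,2]>np.percentile(P[:,2],75)];print(n,'yellow',P.min(0).round(3),P.max(0).round(3))
uv,P=cloud('top',dt,np.ones_like(dt,bool))
q=(P[:,2]>.085)&(P[:,0]>.4)&(P[:,0]<.85)&(P[:,1]<0)&(P[:,1]>-.4)
for x0 in np.arange(.46,.82,.02):
    print(round(x0,2),' '.join('%4d'%(1000*P[k,2].max()) if (k:=q&(abs(P[:,0]-x0)<.01)&(abs(P[:,1]-y0)<.01)).any() else '   .' for y0 in np.arange(-.08,-.34,-.02)))
# rim circle by top & side rays at z=.128
for n,im in(('side',s),('top',t)):
    m=cv2.inRange(cv2.cvtColor(im,cv2.COLOR_BGR2HSV),(105,120,50),(130,255,255))
    k,l,stt,c=cv2.connectedComponentsWithStats(m)
    for i in range(1,k):
        if 300<stt[i,4]<800:
            cn=max(cv2.findContours((l==i).astype(np.uint8),0,1)[0],key=cv2.contourArea)[:,0]
            W=plane(n,cn,.128); print(n,W.min(0).round(4),W.max(0).round(4))
goto([.627,-.247,.25],[1,0])
E
```

```text
side yellow [ 0.614 -0.175  0.078] [ 0.675 -0.115  0.088]
top yellow [ 0.617 -0.176  0.063] [ 0.674 -0.118  0.089]
0.46    .    .    .   97  100    .    .    .    .  100   98   99    .
0.48    .    .   99   97   96   98    .    .    .   97   98   99    .
0.5    .    .   94   96   98   98    .    .    .    .    .    .    .
0.52    .    .    .   97  100    .    .    .    .    .    .    .    .
0.54    .    .    .    .    .    .    .    .    .    .    .    .    .
0.56    .    .    .    .    .    .    .    .    .    .    .    .    .
0.58    .    .    .    .    .    .    .    .    .    .    .    .    .
0.6    .    .    .    .    .    .    .  129  130  130    .    .    .
0.62    .    .   89   88   88    .    .  132   95  131  133    .    .
0.64    .    .   88    .    .   88    .  132   98  129  131    .    .
0.66    .    .   87   87   87   89    .  128  134  132    .    .    .
0.68    .    .    .   85   85    .    .    .    .    .    .    .    .
0.7    .    .    .    .    .    .    .    .   95    .    .    .    .
0.72  123  123    .    .    .    .    .  112  112  115  110    .    .
0.74  125  125  123    .    .    .  114  113    .    .  112    .    .
0.76  126  126  123    .    .    .  111  114    .    .  115    .    .
0.78  124  124    .    .    .    .    .  112  112  112  109    .    .
0.8    .    .    .    .    .    .    .    .    .    .    .    .    .
side [ 0.5724 -0.2885  0.128 ] [ 0.6549 -0.2173  0.128 ]
top [ 0.5988 -0.2753  0.128 ] [ 0.6553 -0.2184  0.128 ]
t 18.42 tcp [0.5577 0.0432 0.3495] F [0.4  0.51 0.58] T [ 0.013 -0.034 -0.011] open 0.081 q [  4.4  11.3  30.7 109.5  -0.    9.4]
shift cm [  9.95  -9.43 -28.31]
turn about x 85.0
```

Call:
play_rows --rows '[[[0,-1.2,-3.6],0,8.5],[[0,-2.4,-7.2],0,8.5],[[0,-3.6,-10.8],0,8.5],[[1,-4.8,-14.4],0,8.5],[[3,-6,-18],0,8.5],[[5,-7.2,-21.6],0,8.5],[[7,-8.4,-25.2],0,8.5],[[9,-9.43,-28.3],0,8.5],[[12,-9.43,-28.3],0,8.5],[[15,-9.43,-28.3],0,8.5],[[17,-9.43,-28.3],0,8.5],[[17,-9.43,-28.3],0,8.5]]'

```text
time: 19.42
ee_pos: [0.6272, -0.2432, 0.1731]
tcp_rot: [72.5, 89.5, 157.7]
wrist_force: [-0.1, -0.4, -0.5]
opening: 0.0852
```

```bash
python3 - <<'E'
from h import *
goto([.627,-.247,.095],[.083,.9965])
d=None
for n in('top','side'):
    p,d=bot.camera(n);cv2.imwrite(f'pics/{n}9.png',p)
    if n=='top':dd=d
t=cv2.imread('pics/top9.png');s=cv2.imread('pics/side9.png')
a=cv2.resize(t[190:300,170:280],(396,396),interpolation=cv2.INTER_CUBIC)
b=cv2.resize(s[200:340,320:460],(396,396),interpolation=cv2.INTER_CUBIC)
cv2.imwrite('pics/z9.png',np.hstack([a,b]))
u,v=np.meshgrid(range(640),range(480))
m=(u>180)&(u<260)&(v>200)&(v<290)
uv,P=cloud('top',dd,m)
C=np.array([.5715,.157]);x=(P[:,:2]-C)@[.9965,-.083];y=(P[:,:2]-C)@[.083,.9965]
k=(abs(y)<.022)&(P[:,2]>.2)
for a in np.arange(-.039,.04,.006):
    q=k&(abs(x-a)<.003); 
    if q.any():print(round(a,3),np.median(P[q,2]).round(4),q.sum())
q=k&(abs(x)<.0175)&(np.hypot(x,y)>.017)&(P[:,2]>.222)
A=np.c_[x[q],y[q],np.ones(q.sum())];print(q.sum(),np.linalg.lstsq(A,P[q,2],rcond=None)[0])
E
```

```text
t 19.42 tcp [ 0.6272 -0.2432  0.1731] F [-0.14 -0.37 -0.46] T [-0.021  0.07   0.026] open 0.0852 q [-21.2  22.3  24.2  92.4   0.  -16.4]
shift cm [ 7.81 -0.08 -0.4 ]
turn about x -0.01
-0.039 0.2202 69
-0.033 0.2223 69
-0.027 0.2247 68
-0.021 0.2277 69
-0.015 0.228 61
-0.009 0.2279 34
-0.003 0.227 23
0.003 0.2282 24
0.009 0.2279 28
0.015 0.2284 57
0.021 0.2277 65
0.027 0.2242 64
0.033 0.2228 64
0.039 0.2202 63
161 [ 0.00859385 -0.00525954  0.22815504]
```

View pics/z9.png

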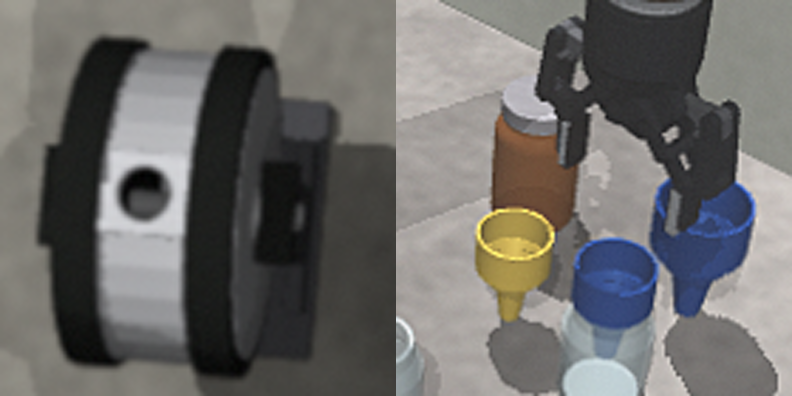

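The drum plate is level within about 0.5°, symmetric, with its top at z≈0.228, so the hole faces up. Now I descend over the funnel and grip it.

Call:
play_rows --rows '[[[1,-0.05,-0.4],0,8.5],[[3,-0.05,-0.4],0,8.5],[[5,-0.05,-0.4],0,8.5],[[6.5,-0.05,-0.4],0,8.5],[[7.8,-0.05,-0.4],0,8.5],[[7.8,-0.05,-0.4],0,8.5],[[7.8,-0.05,-0.4],0,8.5]]' --squeeze 20

```text
time: 20.1
ee_pos: [0.6288, -0.2487, 0.1016]
tcp_rot: [-110.6, 90.0, -25.4]
wrist_force: [0.8, 0.3, 0.7]
opening: 0.0851
```

```bash
python3 - <<'E'
from h import *
goto([.627,-.247,.095])
for n in('side','top'):
    p,d=bot.camera(n);cv2.imwrite(f'pics/{n}10.png',p)
s=cv2.imread('pics/side10.png');t=cv2.imread('pics/top10.png')
cv2.imwrite('pics/z10.png',np.hstack([cv2.resize(s[230:350,340:460],(396,396),interpolation=2),cv2.resize(t[150:270,350:470],(396,396),interpolation=2)]))
print(plane('top',[(210.3,243.6)],.2285),hole_angle('top',(210.3,243.6)))
E
```

```text
t 20.1 tcp [ 0.6288 -0.2487  0.1016] F [0.8  0.33 0.68] T [0.013 0.02  0.032] open 0.0851 q [-21.6  21.9  15.8  83.9  -0.  -16.8]
shift cm [0.66 0.2  0.15]
[[0.57204979 0.15716523 0.2285    ]] (np.float64(0.3), np.float64(0.1))
```

View pics/z10.png

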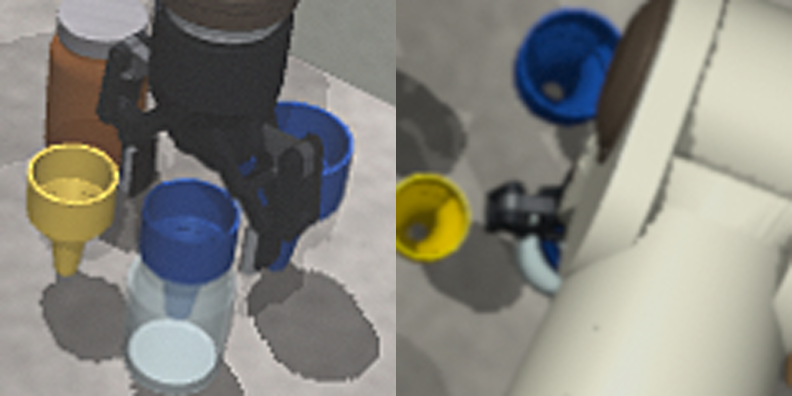

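Call:
play_rows --rows '[[[0.4,0.2,0.15],0,8.5],[[0.6,0.2,0.15],0,8.5],[[0.6,0.2,0.15],0,7],[[0.6,0.2,0.15],0,6.3],[[0.6,0.2,0.15],0,5.5],[[0.6,0.2,0.15],0,5.3],[[0.6,0.2,0.15],0,5.3],[[0.6,0.2,0.15],0,5.3]]' --squeeze 25

```text
time: 20.87
ee_pos: [0.627, -0.2471, 0.0954]
tcp_rot: [-104.3, 90.0, -19.1]
wrist_force: [-0.6, 0.0, 2.6]
opening: 0.0574
```

```bash
python3 - <<'E'
from h import *
st()
p,d=bot.camera('side');cv2.imwrite('pics/side11.png',p)
cv2.imwrite('pics/z11.png',cv2.resize(p[230:350,340:460],(600,600),interpolation=2))
E
```

```text
t 20.87 tcp [ 0.627  -0.2471  0.0954] F [-0.64  0.01  2.55] T [0.044 0.068 0.012] open 0.0574 q [-21.5  21.5  14.7  83.1   0.  -16.7]
```

View pics/z11.png

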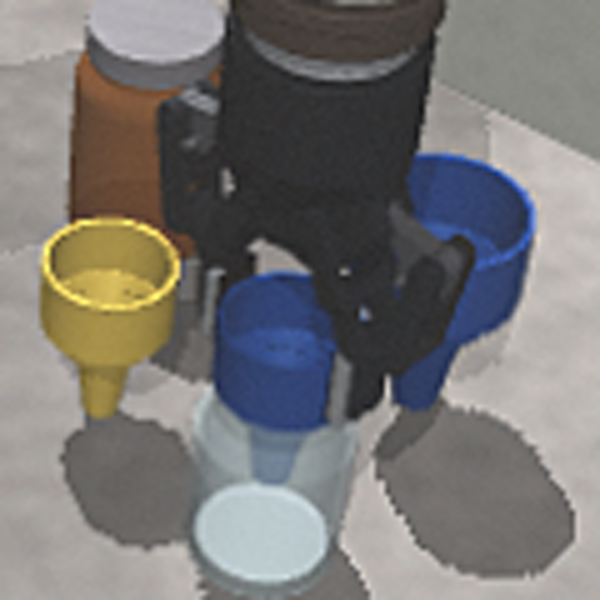

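Call:
play_rows --rows '[[[-0.5,0,0],0,5.3],[[-1.5,0,0],0,5.3],[[-3,0,0],0,5.3],[[-5,0,0],0,5.3],[[-7.5,0,0],0,5.3],[[-10,0,0],0,5.3],[[-13,0,0],0,5.3],[[-16,0,0],0,5.3],[[-19,0,0],0,5.3],[[-22,0,0],0,5.3],[[-24,0,0],0,5.3],[[-24,0,0],0,5.3]]'

```text
time: 21.92
ee_pos: [0.6268, -0.2471, 0.3407]
tcp_rot: [-106.8, 89.6, -21.6]
wrist_force: [0.0, 1.0, 0.6]
opening: 0.057
```

```bash
python3 - <<'E'
from h import *
goto([.572,.157,.335],[.083,.9965])
p,d=bot.camera('side');cv2.imwrite('pics/side12.png',p)
E
```

```text
t 21.92 tcp [ 0.6268 -0.2471  0.3407] F [0.03 0.99 0.59] T [ 0.037  0.065 -0.007] open 0.057 q [-21.5  30.6  55.2 114.2  -0.  -16.7]
shift cm [ 0.43  8.85 39.81]
turn about x -0.04
```

View pics/side12.png

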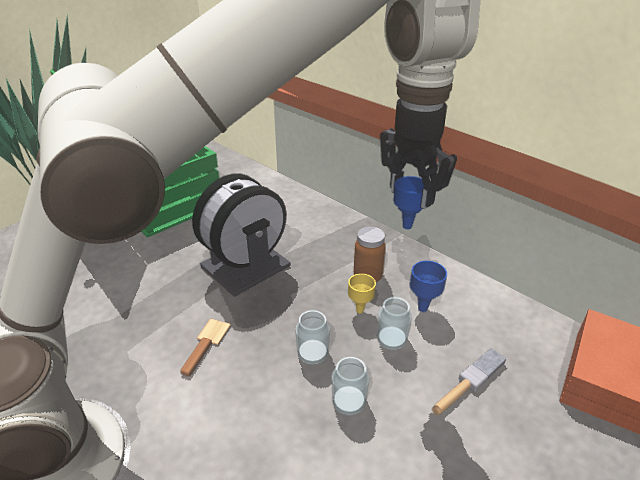

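The funnel is lifted, upright in the gripper at side (408,200), and its jar still stands at (394,322). Now carry it over the hole.

Call:
play_rows --rows '[[[0,0.3,1.5],0,5.3],[[0,1,4.5],0,5.3],[[0,1.8,8],0,5.3],[[0,2.6,11.7],0,5.3],[[0,3.5,15.5],0,5.3],[[0,4.3,19.3],0,5.3],[[0,5.1,23.1],0,5.3],[[0,6,27],0,5.3],[[0,6.8,30.7],0,5.3],[[0,7.6,34.3],0,5.3],[[0,8.4,37.7],0,5.3],[[0,8.85,39.8],0,5.3]]'

```text
time: 22.97
ee_pos: [0.5706, 0.1599, 0.334]
tcp_rot: [90.8, 89.9, 176.1]
wrist_force: [0.0, -1.1, -0.8]
opening: 0.0575
```

Call:
play_rows --rows '[[[0,0,0],0,5.3],[[0,0,0],0,5.3],[[0,0,0],0,5.3]]'

```text
time: 23.22
ee_pos: [0.5718, 0.1564, 0.3344]
tcp_rot: [126.1, 89.9, -148.7]
wrist_force: [-1.1, -0.2, -0.4]
opening: 0.0574
```

```bash
python3 - <<'E'
from h import *
goto([.572,.157,.30],[.083,.9965])
for n in('side','top'):
    p,d=bot.camera(n);cv2.imwrite(f'pics/{n}13.png',p);np.save(f'pics/{n}13.npy',d)
s=cv2.imread('pics/side13.png')
m=cv2.inRange(cv2.cvtColor(s,cv2.COLOR_BGR2HSV),(105,120,40),(130,255,255));m[:, 330:]=0
ys,xs=np.nonzero(m)
for y in range(ys.min(),ys.max()+1,3):
    r=xs[ys==y];print(y,r.min(),r.max())
cv2.imwrite('pics/z13.png',cv2.resize(s[90:250,170:310],None,fx=3.7,fy=3.7,interpolation=2))
E
```

```text
t 23.22 tcp [0.5718 0.1564 0.3344] F [-1.07 -0.15 -0.41] T [-0.035 -0.024  0.02 ] open 0.0574 q [ 15.3  15.6  34.1 108.6  -0.   20.1]
shift cm [ 3.44 -0.02  0.06]
turn about x -0.04
123 227 231
126 230 233
129 218 234
132 219 234
135 219 234
138 219 235
141 220 235
144 220 235
147 225 242
150 227 239
153 230 239
156 230 233
159 231 238
162 232 238
165 233 237
```

View pics/z13.png

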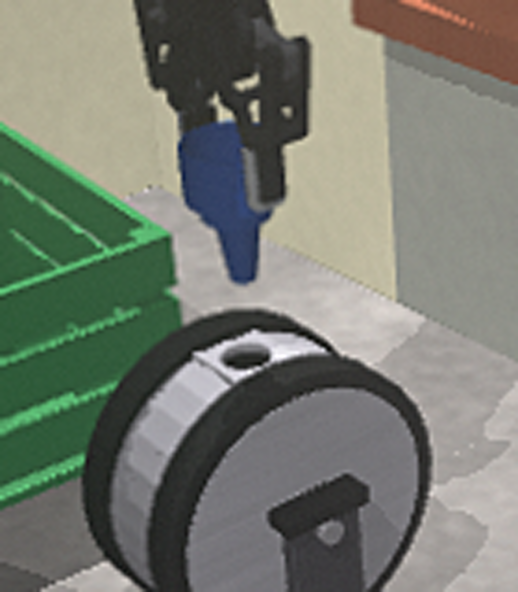

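View pics/top13.png

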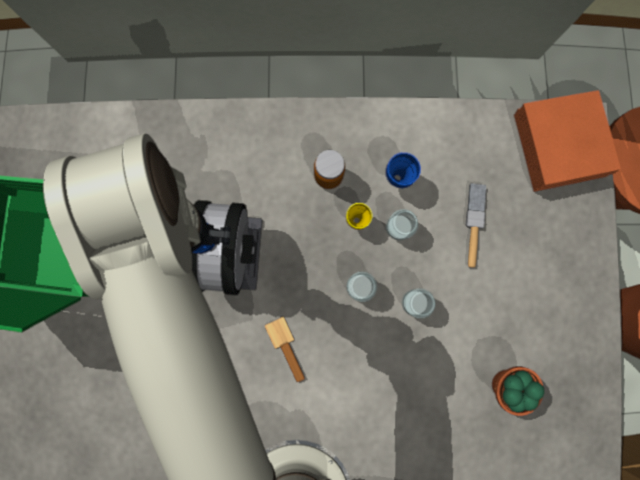

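```bash
python3 - <<'E'
from h import *
p=np.array([.5718,.1564,.3344])
for dz in(.050,.052,.054): print(dz,proj('side',p-[0,0,dz]),proj('side',p-[0,0,dz-.04]))
print('hole',proj('side',[.572,.157,.2285]), plane('side',[(237,185.9)],.2285))
# spout axis in side image: mid of spout at rows vs expected
for f in (0,.01,.02,.03): print(f,proj('side',p-[0,0,.052-f]))
E
```

```text
0.05 [[235.56144158 163.86253781]] [[233.80579001 146.92839954]]
0.052 [[235.647902   164.69115734]] [[233.89476773 147.79169193]]
0.054 [[235.73423649 165.51807993]] [[233.98361984 148.65321767]]
hole [[237.82761204 186.26494906]] [[0.57175247 0.1595632  0.2285    ]]
0 [[235.647902   164.69115734]]
0.01 [[235.21434036 160.53102005]]
0.02 [[234.77762977 156.32802097]]
0.03 [[234.33777127 152.08172323]]
```

Call:
play_rows --rows '[[[1,0,0.1],0,5.3],[[2.5,0,0.1],0,5.3],[[4,0,0.1],0,5.3],[[5.5,0,0.1],0,5.3],[[6.5,0,0.1],0,5.3],[[7,0,0.1],0,5.3],[[7,0,0.1],0,5.3],[[7,0,0.1],0,5.3]]'

```text
time: 23.98
ee_pos: [0.5721, 0.1573, 0.2655]
tcp_rot: [-74.8, 90.0, 10.3]
wrist_force: [0.2, -1.0, 0.5]
opening: 0.057
```

```bash
python3 look.py 14
```

```text
t 23.98 tcp [0.5721 0.1573 0.2655] F [ 0.18 -0.96  0.55] T [ 0.034  0.001 -0.048] open 0.057 q [15.4 12.1 21.9 99.8 -0.  20.2]
(np.float64(0.6), np.float64(0.3))
```

View pics/look14.png

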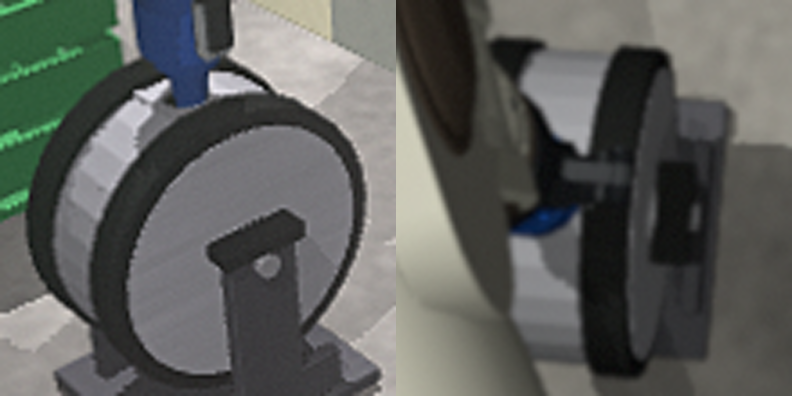

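The spout is in the hole, so I lower it slowly while watching force.

Call:
play_rows --rows '[[[0.3,0,0],0,5.3],[[0.6,0,0],0,5.3],[[0.9,0,0],0,5.3],[[1.1,0,0],0,5.3],[[1.1,0,0],0,5.3]]'

```text
time: 24.5
ee_pos: [0.5718, 0.158, 0.2534]
tcp_rot: [109.7, 90.0, -165.1]
wrist_force: [0.5, 0.0, -0.2]
opening: 0.0571
```

Call:
play_rows --rows '[[[0.3,0,0],0,5.3],[[0.6,0,0],0,5.3],[[0.6,0,0],0,5.3]]'

```text
time: 24.75
ee_pos: [0.5719, 0.1581, 0.2475]
tcp_rot: [80.0, 90.0, 165.2]
wrist_force: [-0.5, 0.5, -0.2]
opening: 0.0574
```

Call:
play_rows --rows '[[[0.2,0,0],0,5.3],[[0.35,0,0],0,5.3],[[0.35,0,0],0,5.3]]'

```text
time: 25.0
ee_pos: [0.5719, 0.1581, 0.2444]
tcp_rot: [21.7, 90.0, 106.9]
wrist_force: [-0.7, 1.4, -0.1]
opening: 0.0576
```

Call:
play_rows --rows '[[[0.1,0,0],0,5.3],[[0.15,0,0],0,5.3],[[0.15,0,0],0,5.3]]'

```text
time: 25.25
ee_pos: [0.572, 0.1581, 0.2432]
tcp_rot: [-28.1, 90.0, 57.1]
wrist_force: [0.0, 1.9, 1.9]
opening: 0.0574
```

Call:
play_rows --rows '[[[0,0,0.06],0,5.3],[[0.07,0,0.06],0,5.3],[[0.07,0,0.06],0,5.3]]'

```text
time: 25.5
ee_pos: [0.5721, 0.1585, 0.2422]
tcp_rot: [151.4, 90.0, -123.4]
wrist_force: [-0.2, 0.7, 0.2]
opening: 0.0573
```

Call:
play_rows --rows '[[[0.06,0,0.02],0,5.3],[[0.06,0,0.02],0,5.3]]'

```text
time: 25.67
ee_pos: [0.5721, 0.1587, 0.2416]
tcp_rot: [140.8, 90.0, -134.0]
wrist_force: [-0.4, 0.7, 0.4]
opening: 0.0573
```

Call:
play_rows --rows '[[[0.06,0,0.02],0,5.3],[[0.06,0,0.02],0,5.3]]'

```text
time: 25.83
ee_pos: [0.5721, 0.1589, 0.241]
tcp_rot: [141.9, 90.0, -132.9]
wrist_force: [-0.1, -0.0, 0.3]
opening: 0.0575
```

Call:
play_rows --rows '[[[0.05,0,0],0,5.3],[[0.05,0,0],0,5.3]]'

```text
time: 26.0
ee_pos: [0.5721, 0.1589, 0.2407]
tcp_rot: [-121.6, 90.0, -36.4]
wrist_force: [-0.2, 0.3, 2.0]
opening: 0.0573
```

Call:
play_rows --rows '[[[0.03,0,0],0,5.3],[[0.03,0,0],0,5.3]]'

```text
time: 26.17
ee_pos: [0.5721, 0.1589, 0.2406]
tcp_rot: [-91.2, 90.0, -6.1]
wrist_force: [-0.2, 0.1, 2.2]
opening: 0.0574
```

```bash
python3 look.py 15
```

```text
t 26.17 tcp [0.5721 0.1589 0.2406] F [-0.17  0.05  2.21] T [ 0.053  0.163 -0.044] open 0.0574 q [15.5 11.4 18.3 96.9 -0.  20.3]
(np.float64(0.5), np.float64(1.9))
```

View pics/look15.png

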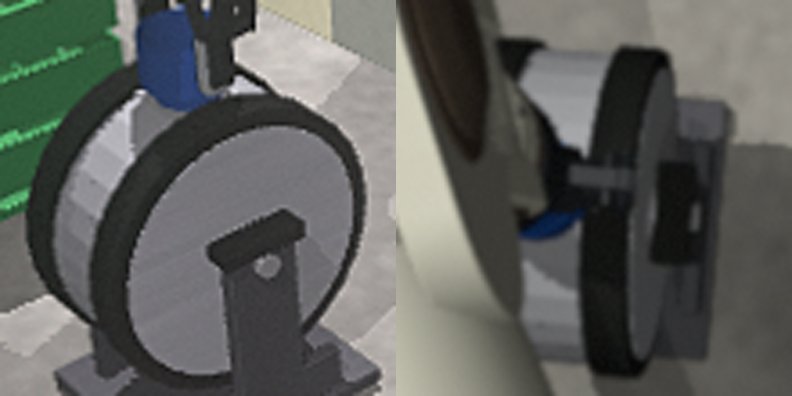

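Call:
play_rows --rows '[[[0,0,0],0,5.8],[[0,0,0],0,6.2],[[0,0,0],0,6.8],[[0,0,0],0,7.4],[[0,0,0],0,8.2],[[0,0,0],0,8.5],[[0,0,0],0,8.5]]'

```text
time: 26.85
ee_pos: [0.5721, 0.1589, 0.2403]
tcp_rot: [133.1, 90.0, -141.7]
wrist_force: [-0.3, -0.0, 0.2]
opening: 0.0849
```

```bash
python3 look.py 16
```

```text
t 26.85 tcp [0.5721 0.1589 0.2403] F [-0.25 -0.03  0.2 ] T [ 0.043 -0.015 -0.031] open 0.0849 q [15.5 11.4 18.3 96.9 -0.  20.3]
(np.float64(0.4), np.float64(2.0))
```

View pics/look16.png

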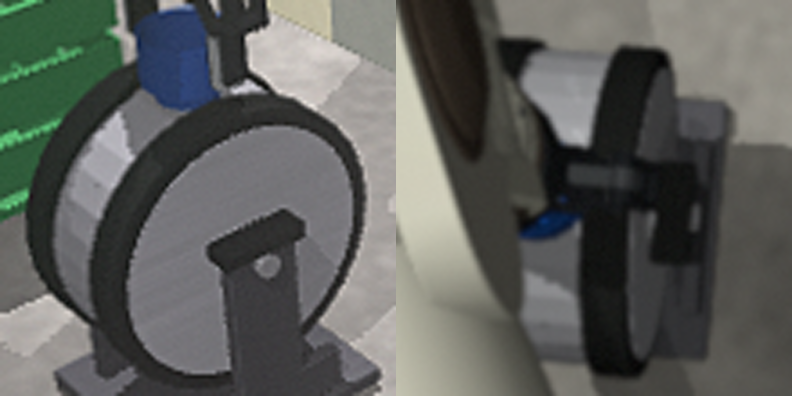

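The funnel stands free, with the fingers clear on both sides. Retreat straight up, then aside.

Call:
play_rows --rows '[[[-0.5,0,0],0,8.5],[[-1.5,0,0],0,8.5],[[-3,0,0],0,8.5],[[-5,0,0],0,8.5],[[-8,0,0],0,8.5],[[-11,0,0],0,8.5],[[-13,1,-3],0,8.5],[[-13,3,-6.5],0,8.5],[[-13,5,-10],0,8.5],[[-13,7,-13.5],0,8.5],[[-13,9,-17],0,8.5],[[-13,10,-20],0,8.5]]'

```text
time: 27.95
ee_pos: [0.4533, -0.0334, 0.3717]
tcp_rot: [-95.9, 89.9, -10.7]
wrist_force: [-0.1, -0.5, 0.0]
opening: 0.0848
```

Call:
play_rows --rows '[[[0,1,-3.5],0,8.5],[[0,2,-7],0,8.5],[[0,3,-10],0,8.5],[[0,3,-10],0,8.5],[[0,3,-10],0,8.5]]'

```text
time: 28.37
ee_pos: [0.4168, -0.1303, 0.371]
tcp_rot: [-96.9, 89.9, -11.9]
wrist_force: [-0.0, -0.8, -0.3]
opening: 0.085
```

```bash
python3 look.py 17; python3 - <<'E'
from h import *
s=cv2.imread('pics/side17.png');t,d=bot.camera('top')
hs=cv2.cvtColor(t,cv2.COLOR_BGR2HSV);m=cv2.inRange(hs,(105,120,40),(130,255,255));m[:,300:]=0
uv,P=cloud('top',d,m>0);k=P[:,2]>.265
print('rim',P[k].min(0).round(4),P[k].max(0).round(4),np.percentile(P[:,2],[50,90,99]).round(4))
q=k;A=np.c_[P[q,0]-.57,P[q,1]-.157,np.ones(q.sum())];print(np.linalg.lstsq(A,P[q,2],rcond=None)[0],q.sum())
E
```

```text
t 28.37 tcp [ 0.4168 -0.1303  0.371 ] F [-0.05 -0.77 -0.3 ] T [ 0.039  0.033 -0.009] open 0.085 q [-17.4  -4.7  16.6 111.2   0.  -12.4]
(np.float64(-130.3), np.float64(-299.1))
rim [0.5466 0.129  0.2651] [0.6021 0.1856 0.279 ] [0.2384 0.2713 0.276 ]
[-0.02358931  0.0065777   0.27190955] 132
```

View pics/look17.png

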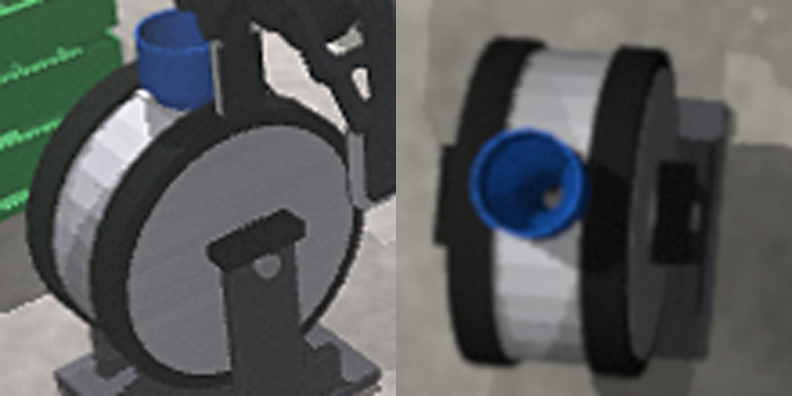

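View pics/side17.png

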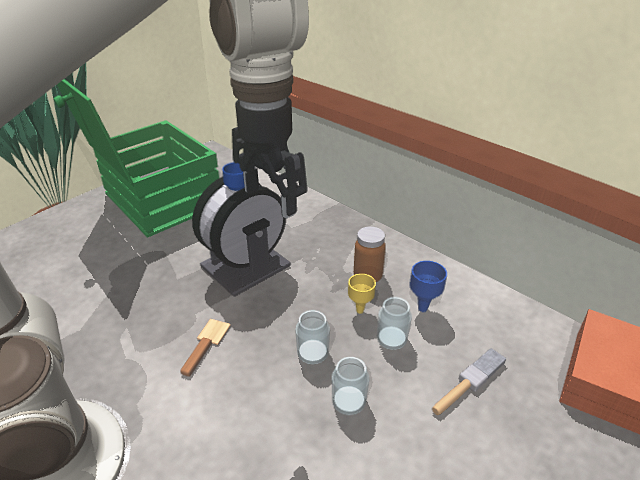

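The rim lies at z≈0.272 (0.2735 expected when seated), its centre is within about 2.5 mm of the hole, and the tilt is about 1.4°. The jars have not moved, so I hand in.

```bash
python3 - <<'E'
from h import *
print(bot.job_done())
E
```

```text
the job is handed in; nothing more can be done
None
```

I rolled the drum up by its left rubber band with the closed fingertips, in three full strokes and a short trim. After that I gripped the small blue funnel by its wall, lifted it out of its jar, lowered it into the hole under force watch and let go. The job was handed in at about 28.5 s of the 72 s; it reports no verdict.

**Last checks:**
- **Drum:** the plate's tilt measured below about 0.5°, with the hole at about 0.3° from straight up. I measured this before placing the funnel, and the last view showed no turn since.
- **Press on the drum:** the wrist readings I took peaked at about 6.5 N while rolling and about 2.2 N while seating. Forces were only read at the end of each move, so I did not see the values in between.
- **Funnel:** its rim is at z ≈ 0.272 m, against 0.2735 m expected when fully seated. The rim centre is about 2.5 mm from the hole and the tilt about 1.4°.
- **Jars:** all four jars stood in place in the last side view, and the gripper was well clear.

**Disagreement:** the two cameras differed by about 2 mm on where the hole lay along the axle. A sideways force of 1.9 N during insertion settled it, and I corrected by about 1 mm.

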